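# Hang and load the drying bins, then switch on their air

## Task

Hang the two empty bins on the louvred air panel, one in each open bay (those with a grille, not a blanking plate), lip caught over the rail, and stand all the jars and vials from the bench upright in them, squat jars in one bin and slim vials in the other (a bin may stay empty if there are none of its kind). Only when the bins are hung and loaded, switch on the toggles of those two bays (toggles and bays both count from the left) without flipping the other two; also set the air-flow fader level with its pointer, at any time. Leave the glassware and the wash bottle beside the work undisturbed.

Things in the scene. Friction and masses are not known exactly. Their poses are not given: they have to be found in the camera images.
- panel: fixed louvred aluminium air panel, 460 wide: an upright sheet 4 thick whose top edge (z = 160) is the rail. Origin on the bench under the sheet's middle; y along the rail (left), x away from the robot; bins hang on its -x side, their backs on a rubber strip 2.5 thick at z = 100 to 116. Four bays 105 wide, their middles at y = 157.5 (bay 1, leftmost), 52.5, -52.5 and -157.5 (bay 4)
- bin_1: open grey lipped bin, 0.11 to 0.21 kg, twin of bin_2. Origin: centre of its underside; x to its back, y across. Outside 120 (x) by 64 (y); walls and floor 3 thick; sides and front rise to z = 40, back wall to 62. Back lip, 64 wide, underside z = 58, runs back from x = 60 and turns down to z = 44; the slot between back wall (x = 60) and turned-down edge (x = 70) is 10 wide, its mouth flared back to x = 76. Mass centre near x = 14
- bin_2: twin of bin_1 (see there for its form and frame), empty. Can be gripped from above across its side walls (64 mm, upright, 40 high). Hung, with the rail in the slot under the lip, it leans forward by about 0.07 rad
- jar_1: white screw-capped jar, a squat one: body about 42 across, wide grey cap 44 to 46 across over z = 53 to 72 (the top), about 0.05 kg; origin at the centre of its underside, z up. May be absent
- jar_2: white screw-capped jar, a squat one: body about 42 across, wide grey cap 44 to 46 across over z = 53 to 72 (the top), about 0.05 kg; origin at the centre of its underside, z up. May be absent
- vial_1: white vial, slimmer and taller than the jars: 36 across up to a shoulder at about z = 60, then a black cap 27 across up to z = 78 (the top), about 0.06 kg; origin at the centre of its underside, z up. May be absent
- vial_2: white vial, slimmer and taller than the jars: 36 across up to a shoulder at about z = 60, then a black cap 27 across up to z = 78 (the top), about 0.06 kg; origin at the centre of its underside, z up. May be absent
- console: low grey control box, fixed for the run, 170 (x) by 180 (y) by 50 high; origin at the centre of its underside, x away from the robot, y left. On its flat top (z = 50) four toggles in a row along y, 26 apart, and to the right of them (y = -58) the fader on its track along x
- open_1 (a point): middle of the rail's top edge in an open bay (axes as the panel). An open bay is one with a black outlet grille with steel slats, 92 wide, fixed low on the panel (z = 14 to 80); there are two. Which bays are open changes from start to start. A bin hangs right when this point lies at (65, 0, 58) in the bin's frame, under its lip
- blank_1: plain grey blanking plate, 92 wide, z = 14 to 174, 12 thick where it is clipped over the rail: this bay is shut off, nothing can hang there. Fixed; origin on the bench under the rail in the middle of its bay
- open_2 (a point): middle of the rail's top edge in an open bay (axes as the panel). An open bay is one with a black outlet grille with steel slats, 92 wide, fixed low on the panel (z = 14 to 80); there are two. Which bays are open changes from start to start. A bin hangs right when this point lies at (65, 0, 58) in the bin's frame, under its lip
- blank_2: plain grey blanking plate, 92 wide, z = 14 to 174, 12 thick where it is clipped over the rail: this bay is shut off, nothing can hang there. Fixed; origin on the bench under the rail in the middle of its bay
- toggle_1 (a joint): toggle of bay 1, number 1 from the left in the row (console y = 60, x = 0): steel lever 42 long, 7 thick with a ball end 10 across, hinged at the console's top, swinging in the console's x-z plane. 0 = off, leaning 0.45 rad towards the robot (ball about 38 above the console's top, 18 before the hinge); 0.9 = on, leaning 0.45 rad away. Stays where it is left; about 0.6 N at the tip moves it
- toggle_2 (a joint): toggle of bay 2, number 2 from the left in the row (console y = 34, x = 0): steel lever 42 long, 7 thick with a ball end 10 across, hinged at the console's top, swinging in the console's x-z plane. 0 = off, leaning 0.45 rad towards the robot (ball about 38 above the console's top, 18 before the hinge); 0.9 = on, leaning 0.45 rad away. Stays where it is left; about 0.6 N at the tip moves it
- toggle_3 (a joint): toggle of bay 3, number 3 from the left in the row (console y = 8, x = 0): steel lever 42 long, 7 thick with a ball end 10 across, hinged at the console's top, swinging in the console's x-z plane. 0 = off, leaning 0.45 rad towards the robot (ball about 38 above the console's top, 18 before the hinge); 0.9 = on, leaning 0.45 rad away. Stays where it is left; about 0.6 N at the tip moves it
- toggle_4 (a joint): toggle of bay 4, number 4 from the left in the row (console y = -18, x = 0): steel lever 42 long, 7 thick with a ball end 10 across, hinged at the console's top, swinging in the console's x-z plane. 0 = off, leaning 0.45 rad towards the robot (ball about 38 above the console's top, 18 before the hinge); 0.9 = on, leaning 0.45 rad away. Stays where it is left; about 0.6 N at the tip moves it
- fader (a joint): air-flow fader, m: 0 = near end of its track, 0.1 = far end (console +x); about 1.5 N moves it and it stays where it is left
- fader_grip (a point): middle of the fader's black grip, 22 above the console's top; the grip is 16 (x) by 26 (y) by 34 high, from 5 to 39 above the console's top (axes as the console); a white line marks its middle in x
- set_marker: small dark steel pointer, 5 high, on the console beside the fader's track, fixed for the run, on the right of it (22 to 35 from the track's centre line). Origin on the track's centre line at the console's top, level in x with the pointer's tip; axes as the console. The fader is at the set point when its white line is level with the pointer
- flask_a: bystander, conical glass flask 78 across, 125 high; origin at the centre of its underside
- flask_b: bystander, conical glass flask 82 across, 130 high; origin at the centre of its underside
- wash_bottle: bystander, plastic wash bottle 52 across, 150 high; origin at the centre of its underside
Mind the look-alikes: they are no part of the job. What is shaped like the bin_1 but pink or yellow is not meant.

How it is judged:
On the way, in this order (a step that is already met when the one before it is completed fails the run):
1. both bins hang in the open bays and every jar and vial present stands in them, kinds apart (((x of open_1 in the frame of bin_1 between 0.057 and 0.073 m and y of open_1 in the frame of bin_1 between -0.022 and 0.022 m and z of open_1 in the frame of bin_1 between 0.052 and 0.064 m and angle between each of bin_1, bin_2's own z axis and vertical below 0.2 rad and angle between the x axis of each of bin_1, bin_2 and the x axis of panel, either way round below 0.2 rad and x of open_2 in the frame of bin_2 between 0.057 and 0.073 m and y of open_2 in the frame of bin_2 between -0.022 and 0.022 m and z of open_2 in the frame of bin_2 between 0.052 and 0.064 m) or (x of open_2 in the frame of bin_1 between 0.057 and 0.073 m and y of open_2 in the frame of bin_1 between -0.022 and 0.022 m and z of open_2 in the frame of bin_1 between 0.052 and 0.064 m and angle between each of bin_1, bin_2's own z axis and vertical below 0.2 rad and angle between the x axis of each of bin_1, bin_2 and the x axis of panel, either way round below 0.2 rad and x of open_1 in the frame of bin_2 between 0.057 and 0.073 m and y of open_1 in the frame of bin_2 between -0.022 and 0.022 m and z of open_1 in the frame of bin_2 between 0.052 and 0.064 m)) and (((x of jar_1 in the frame of bin_1 between -0.052 and 0.052 m and y of jar_1 in the frame of bin_1 between -0.028 and 0.028 m and z of jar_1 in the frame of bin_1 between -0.009 and 0.015 m and angle between jar_1's own z axis and vertical below 0.3 rad) and (x of jar_2 in the frame of bin_1 between -0.052 and 0.052 m and y of jar_2 in the frame of bin_1 between -0.028 and 0.028 m and z of jar_2 in the frame of bin_1 between -0.009 and 0.015 m and angle between jar_2's own z axis and vertical below 0.3 rad) and (x of vial_1 in the frame of bin_2 between -0.052 and 0.052 m and y of vial_1 in the frame of bin_2 between -0.028 and 0.028 m and z of vial_1 in the frame of bin_2 between -0.009 and 0.015 m and angle between vial_1's own z axis and vertical below 0.3 rad) and (x of vial_2 in the frame of bin_2 between -0.052 and 0.052 m and y of vial_2 in the frame of bin_2 between -0.028 and 0.028 m and z of vial_2 in the frame of bin_2 between -0.009 and 0.015 m and angle between vial_2's own z axis and vertical below 0.3 rad)) or ((x of jar_1 in the frame of bin_2 between -0.052 and 0.052 m and y of jar_1 in the frame of bin_2 between -0.028 and 0.028 m and z of jar_1 in the frame of bin_2 between -0.009 and 0.015 m and angle between jar_1's own z axis and vertical below 0.3 rad) and (x of jar_2 in the frame of bin_2 between -0.052 and 0.052 m and y of jar_2 in the frame of bin_2 between -0.028 and 0.028 m and z of jar_2 in the frame of bin_2 between -0.009 and 0.015 m and angle between jar_2's own z axis and vertical below 0.3 rad) and (x of vial_1 in the frame of bin_1 between -0.052 and 0.052 m and y of vial_1 in the frame of bin_1 between -0.028 and 0.028 m and z of vial_1 in the frame of bin_1 between -0.009 and 0.015 m and angle between vial_1's own z axis and vertical below 0.3 rad) and (x of vial_2 in the frame of bin_1 between -0.052 and 0.052 m and y of vial_2 in the frame of bin_1 between -0.028 and 0.028 m and z of vial_2 in the frame of bin_1 between -0.009 and 0.015 m and angle between vial_2's own z axis and vertical below 0.3 rad)))), for 0.2 s.
2. the toggles of the two open bays are on and the other two off ((((y of open_1 in the frame of panel between 0.1275 and 0.1875 m or y of open_2 in the frame of panel between 0.1275 and 0.1875 m) and value of joint toggle_1 above 0.7 rad) or ((y of open_1 in the frame of panel below 0.1275 m or y of open_1 in the frame of panel above 0.1875 m) and (y of open_2 in the frame of panel below 0.1275 m or y of open_2 in the frame of panel above 0.1875 m) and value of joint toggle_1 below 0.2 rad)) and (((y of open_1 in the frame of panel between 0.0225 and 0.0825 m or y of open_2 in the frame of panel between 0.0225 and 0.0825 m) and value of joint toggle_2 above 0.7 rad) or ((y of open_1 in the frame of panel below 0.0225 m or y of open_1 in the frame of panel above 0.0825 m) and (y of open_2 in the frame of panel below 0.0225 m or y of open_2 in the frame of panel above 0.0825 m) and value of joint toggle_2 below 0.2 rad)) and (((y of open_1 in the frame of panel between -0.0825 and -0.0225 m or y of open_2 in the frame of panel between -0.0825 and -0.0225 m) and value of joint toggle_3 above 0.7 rad) or ((y of open_1 in the frame of panel below -0.0825 m or y of open_1 in the frame of panel above -0.0225 m) and (y of open_2 in the frame of panel below -0.0825 m or y of open_2 in the frame of panel above -0.0225 m) and value of joint toggle_3 below 0.2 rad)) and (((y of open_1 in the frame of panel between -0.1875 and -0.1275 m or y of open_2 in the frame of panel between -0.1875 and -0.1275 m) and value of joint toggle_4 above 0.7 rad) or ((y of open_1 in the frame of panel below -0.1875 m or y of open_1 in the frame of panel above -0.1275 m) and (y of open_2 in the frame of panel below -0.1875 m or y of open_2 in the frame of panel above -0.1275 m) and value of joint toggle_4 below 0.2 rad))), for 0.2 s.
At the end, for the whole second after the job is handed in: Bins hang in the open bays (lip within 22 mm of bay middle, 8 mm across rail, 6 mm in height, 0.2 rad of level and square); all jars stand in one bin, vials in the other (0.3 rad of upright); open bays' toggles above 0.7, others below 0.2; fader within 5 mm of pointer; all at rest (all of step 1 and all of step 2 and x of fader_grip in the frame of set_marker between -0.005 and 0.005 m and linear speed of each of bin_1, bin_2, jar_1, jar_2, vial_1, vial_2 below 0.02 m/s); the robot touches nothing.
It fails at once if a glass flask or the wash bottle beside the work is pushed aside or upset (distance of any of flask_a, flask_b, wash_bottle from where it was at the start of the episode above 0.03 m or angle between any of flask_a, flask_b, wash_bottle's own z axis and vertical above 0.5 rad).
It fails at once if the toggle of a blanked-off bay is switched (moved more than half way) (((y of open_1 in the frame of panel below 0.1275 m or y of open_1 in the frame of panel above 0.1875 m) and (y of open_2 in the frame of panel below 0.1275 m or y of open_2 in the frame of panel above 0.1875 m) and value of joint toggle_1 above 0.45 rad) or ((y of open_1 in the frame of panel below 0.0225 m or y of open_1 in the frame of panel above 0.0825 m) and (y of open_2 in the frame of panel below 0.0225 m or y of open_2 in the frame of panel above 0.0825 m) and value of joint toggle_2 above 0.45 rad) or ((y of open_1 in the frame of panel below -0.0825 m or y of open_1 in the frame of panel above -0.0225 m) and (y of open_2 in the frame of panel below -0.0825 m or y of open_2 in the frame of panel above -0.0225 m) and value of joint toggle_3 above 0.45 rad) or ((y of open_1 in the frame of panel below -0.1875 m or y of open_1 in the frame of panel above -0.1275 m) and (y of open_2 in the frame of panel below -0.1875 m or y of open_2 in the frame of panel above -0.1275 m) and value of joint toggle_4 above 0.45 rad)).
Of jar_1, jar_2, vial_1, vial_2 only 3 to 4 are there at a start; the rules pass over those that are not, and their reading is None.
At some moment in a run one of bin_1, bin_2 may be knocked a few centimetres aside while the robot is not near it.
It also fails if it takes over 208 s, if anything falls off the work surface, if the arm or the gripper's body presses on something with over 40 N, if the wrist force passes 120 N, or if a joint passes its speed limit or range.

## Robot

A 6-joint arm with a two-finger parallel gripper is mounted at the origin on a cart in front of the work surface, level with it; the furniture and walls round the work are solid. World frame = base frame: x ahead of the robot, y to its left, z up, the work surface at z = 0. Lengths are in m, angles in rad, forces in N, time in s.
With the tool pointing down it reaches from about 0.375 to 0.975 m from the base axis. Payload 3.8 kg.
Tool frame: the origin (TCP) lies midway between the tips of the shut fingers; the grasp point (between the pads) lies 19 mm behind it; z points along the fingers, y is the line along which they close (so a half turn about z gives the same grasp; the last joint's range is limited). The gripper opens to 85 mm and grips with 20 to 120 N. Pads are 22 mm wide; open, the fingers measure 114 mm over their backs; the gripper's body (76 mm by 85 mm) begins 54 mm behind the grasp point. The pads swing forward as they close: fully open they stand 13 mm farther back than shut.
Start: joints at [-0.037, 0.264, 1.604, -0, 1.274, -0.037], TCP at [0.675, -0, 0.231] pointing down, gripper open.
Joint ranges: [-2.63, 2.63], [-0.94, 2.18], [0.31, 2.57], [-1.31, 4.45], [0, 2.66], [-2.55, 2.55]. Speed limits (rad/s): [2.57, 2.57, 3.14, 3.14, 3.14, 3.14].

## Interface

Orientations are given as a rotation vector (axis times angle).
In Python, from workcell import bot gives the robot as it stands.
- The arm moves only by the tool servo_tool, never from a script. Its argument "series" is a list of rows, each a list of 7 numbers: the shift along the world's x, y, z in units of 0.15 m (1.0 is 0.15 m), then the turn, a rotation vector about the world's x, y, z in units of 180 degrees (1.0 is 180 degrees), then the closure, from 0 (fully open) to 1 (shut). A call has 1 to 20 rows; each row is the pose to reach, as a shift and turn from the pose commanded when the call began, turning the shorter way round; what a row does not reach only later rows make up. A row lasts 1/10 s, in which the tool goes at most 50 mm and 8.59 degrees, less where a joint would pass 70% of its speed; a pose out of reach is approached as far as the arm can. A call with a number of a shift or a turn outside -1 to 1 is refused whole. A call with a gripper value outside its range is refused whole. The fingers move at their own pace and stop on an object; "newtons" is the grip in N (left out, the last holds). Time passes only in rows, so rows that repeat a pose let the fingers close. It gives the time, the measured TCP pose, the force, the opening and the grip force at its end, in the units of the state.
- bot.read_state(): the state, without advancing time (a new reading comes with each control period).
- bot.read_camera(name): name is "scene" or "side" or "wrist"; returns the picture (384x512x3 uint8, red, green, blue); there is no depth.
- bot.camera_info(name): a dict with "vertical_fov" (degrees; the focal length in pixels is half the picture's height over the tangent of half this angle, whatever the lens; pixels are square), "cx", "cy" (the principal point, pixels), "dist" ([k1, k2, p1, p2, k3] as OpenCV has them; the pictures are not rectified), "R" (3x3) and "t" (3): a world point X has camera coordinates R X + t. Camera axes: x right, y down, z forward; pixel columns grow to the right and rows downward; lengths in m; the calibration is good to about 2 mm. A picture is of the moment at which its call begins: read the wrist's pose just before it. camera_info takes no time and is no camera call; for the wrist camera it gives the pose at the moment of the call.
- bot.finish_job(): hands the job in; it is judged then, once.
Trained networks look in the newest picture that a camera, given by its name, has taken for a name from the list of things; names that differ only in an ending like _2 or _b are one class to them, and where a whole thing is asked for, a point or a joint stands for the part that bears it (a point fixed in the world has none). Each returns a list of dicts, best first, with "score" (0 to 1); they miss things now and then, are a little off and sometimes report something else, mostly with a low value. They report only what shows in the picture. A call takes as long as a camera call. They do not tell look-alikes from the thing itself.
- bot.recognise(target, camera): "box" ([left, top, right, bottom] as shares, 0 to 1, of the picture: columns of its width, rows of its height, round what is visible of it).
- bot.trace(target, camera): "mask" (384x512 bool, what is visible of it) and "box" ([left, top, right, bottom] as shares, 0 to 1, of the picture: columns of its width, rows of its height, round what is visible of it).
- bot.mark_of(target, camera): "at" ([row, column] as shares, 0 to 1, of the picture: columns of its width, rows of its height: a listed point, or the origin of a listed thing).
The state is a dict: "time": time; "q": joint angles; "joint_vel": joint speeds; "joint_torque": joint torques, N m; "tool_pos": TCP position; "tcp_rot": TCP orientation; "wrist_force": force on the tool from outside, world axes, zero at the start; "torque": the same for the moment, N m; "width": opening from 0.0 (shut) to 1.0 (fully open); "grip_force": force on a finger pad.
Only numpy, scipy, OpenCV 4.12 (cv2) and the standard library are available. Lean on these libraries where they do the work, as an engineer would, in place of code of your own. Each camera call takes 0.05 s, during which the arm holds its last target. There are 200 camera calls.

## Working session

There is one attempt and no reset: what is moved stays moved. The work goes in short steps, Python scripts to look and compute and a tool call to move; the robot and the scene stay as the last step left them, time stands still between calls to the robot, and variables do not carry over. Pictures are saved under pics/ and viewed, at most 14 in all, crops included, and the job is handed in when it is done.

Besides the shell and the picture viewer there is one more tool, called after "Request:" as name(argument=value, ...), one argument or row to a line, values as JSON. servo_tool: Moves the arm, as the interface text tells. Shifts and turns lie within -1 to 1; 1 stands for 0.15 m of shift or 180 degrees of turn. Its arguments: {"type":"object","properties":{"series":{"type":"array","items":{"type":"array","items":{"type":"number"}}},"newtons":{"type":"number"}},"required":["series"]}

```bash
mkdir -p pics; ls; python3 - <<'E'
from workcell import bot
import cv2,numpy as np
for n in ("scene","side"):
    im=bot.read_camera(n); cv2.imwrite(f"pics/{n}0.png",cv2.resize(im[:,:,::-1],(800,600),interpolation=cv2.INTER_CUBIC))
    i=bot.camera_info(n); print(n,i)
print(bot.read_state())
E
```

```text
pics
scene {'vertical_fov': 54.916388442833075, 'cx': 252.95365397693612, 'cy': 190.8514611826707, 'dist': array([-0.10376015,  0.        ,  0.        ,  0.        ,  0.        ]), 'R': array([[-0.66592714, -0.74589528, -0.0134639 ],
       [-0.44898314,  0.41512987, -0.79125301],
       [ 0.59578115, -0.52087179, -0.61134065]]), 't': array([0.44412407, 0.28006268, 1.01608228])}
side {'vertical_fov': 55.11605401856169, 'cx': 256.19134941401313, 'cy': 188.15882421022468, 'dist': array([-0.09058403,  0.        ,  0.        ,  0.        ,  0.        ]), 'R': array([[ 0.99397267, -0.10962116, -0.00124146],
       [-0.06546781, -0.58445965, -0.8087774 ],
       [ 0.08793354,  0.8039839 , -0.58811358]]), 't': array([-0.53013267,  0.17287031,  1.45679249])}
{'time': 0.1, 'q': array([-3.69097994e-02,  2.64682472e-01,  1.60526818e+00,  1.98478383e-05,
        1.27373784e+00, -3.68818709e-02]), 'joint_vel': array([-1.13935104e-05, -2.08141182e-03, -1.82241355e-03, -3.00562507e-04,
       -1.20354090e-03,  4.03816286e-04]), 'joint_torque': array([ 2.96398039e-04, -5.16707003e+01, -3.68589377e+01,  1.30520286e-05,
        6.22219843e-03,  5.24967299e-05]), 'tool_pos': array([6.74312281e-01, 2.35345458e-05, 2.30066810e-01]), 'tcp_rot': array([-2.22038340e+00, -2.22030845e+00,  2.21751049e-03]), 'wrist_force': array([ 0.00943899, -1.16012042, -1.13718814]), 'torque': array([ 0.04435895, -0.01091838, -0.02564601]), 'grip_force': 0.0, 'width': 0.9985879833760243}
```

View pics/scene0.png

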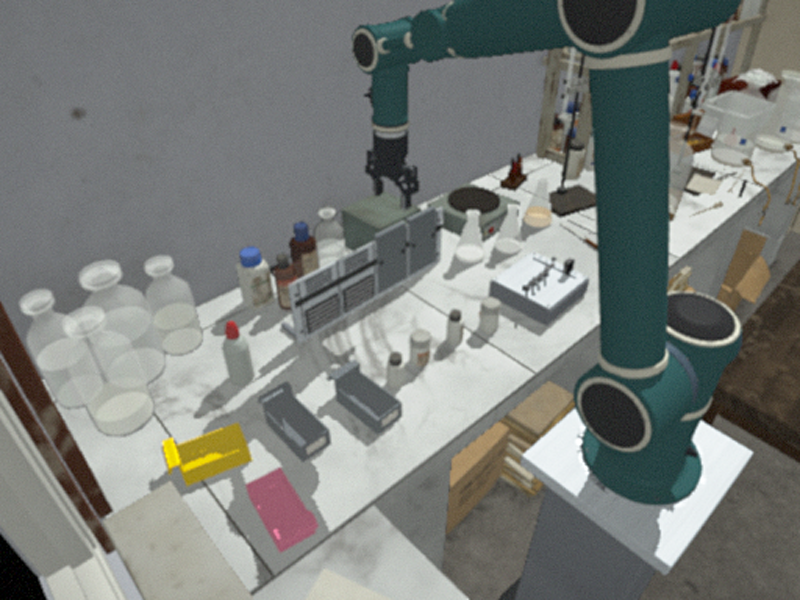

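View pics/side0.png

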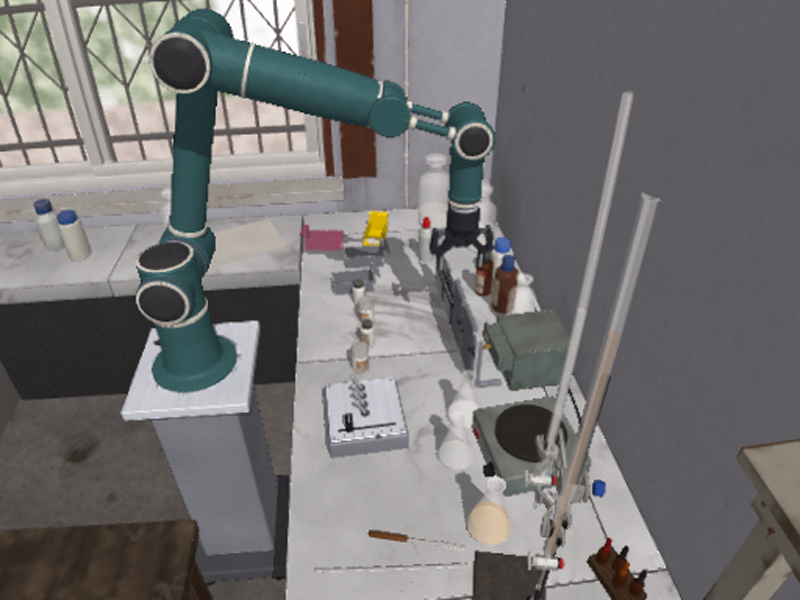

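The bays with grilles are the two nearest the scene camera, so bays 1 and 2 (panel about (370,265) in the scene view). The grey bins are at about (295,420) and (365,395). The vials are at (395,368) and (455,327), the jars at (420,347) and (489,315), and the console at (538,285). The yellow and pink bins are decoys.

```bash
cat > h.py <<'E'
from workcell import bot
import numpy as np, cv2
def cam(n):
    i=bot.camera_info(n); f=192/np.tan(np.radians(i["vertical_fov"])/2)
    K=np.array([[f,0,i["cx"]],[0,f,i["cy"]],[0,0,1.]]); return K,np.array(i["dist"]),np.array(i["R"]),np.array(i["t"])
def ray(c,p):
    K,d,R,t=c; u=cv2.undistortPoints(np.array([[p]],float),K,d)[0,0]
    return -R.T@t, R.T@np.array([u[0],u[1],1.])
def at_z(c,p,z):
    o,d=ray(c,p); return o+d*(z-o[2])/d[2]
def proj(c,X):
    K,d,R,t=c; return cv2.projectPoints(np.atleast_2d(np.array(X,float)),cv2.Rodrigues(R)[0],t,K,d)[0][:,0]
def px(a): return (a[1]*512,a[0]*384)
def tri(c1,p1,c2,p2):
    o1,d1=ray(c1,p1);o2,d2=ray(c2,p2);d1/=np.linalg.norm(d1);d2/=np.linalg.norm(d2)
    A=np.stack([d1,-d2],1);s=np.linalg.lstsq(A,o2-o1,rcond=None)[0]
    a,b=o1+s[0]*d1,o2+s[1]*d2; return (a+b)/2,np.linalg.norm(a-b)
E
python3 - <<'E'
from h import *
np.set_printoptions(precision=4,suppress=True)
H={'panel':0,'bin_1':0,'jar_1':0,'vial_1':0,'console':0,'open_1':.16,'blank_1':0,'fader_grip':.072,'set_marker':.05,'flask_a':0,'wash_bottle':0}
C={}
for n in("scene","side"):
    bot.read_camera(n);C[n]=cam(n)
    for k,z in H.items():
        for r in bot.mark_of(k,n):
            p=px(r["at"]); print(n,k,round(r["score"],2),np.array(p),at_z(C[n],p,z))
E
```

```text
scene bin_1 0.84 [188.6208 280.8192] [0.4525 0.4403 0.    ]
scene bin_1 0.82 [136.192  297.1008] [0.5027 0.5838 0.    ]
scene bin_1 0.82 [178.9952 328.512 ] [0.34   0.5474 0.    ]
scene bin_1 0.75 [232.4992 260.5824] [0.4274 0.297  0.    ]
scene jar_1 0.6 [314.3168 210.3168] [ 0.4133 -0.0628  0.    ]
scene jar_1 0.58 [268.5952 229.2096] [0.453  0.1215 0.    ]
scene vial_1 0.79 [253.184 244.608] [0.435  0.2061 0.    ]
scene vial_1 0.74 [288.9216 214.8096] [0.4574 0.02   0.    ]
scene console 0.9 [345.9072 188.6976] [ 0.414  -0.2465  0.    ]
scene blank_1 0.9 [250.3168 186.5088] [0.6703 0.0104 0.    ]
scene blank_1 0.84 [267.3152 172.992 ] [ 0.6915 -0.0991  0.    ]
scene fader_grip 0.4 [365.7216 171.1104] [ 0.3785 -0.3044  0.072 ]
scene flask_a 0.9 [301.1072 163.8912] [ 0.6441 -0.2473  0.    ]
scene flask_a 0.37 [313.088  206.7072] [ 0.4292 -0.0746  0.    ]
scene wash_bottle 0.9 [154.2144 239.6928] [0.6675 0.4298 0.    ]
scene wash_bottle 0.6 [267.776  175.9872] [ 0.6753 -0.0862  0.    ]
side panel 0.85 [285.3888 212.3904] [0.6625 0.0465 0.    ]
side bin_1 0.75 [229.6832 183.8976] [0.4
[... 500 characters left out ...]
side console 0.92 [234.2912 271.1808] [ 0.4277 -0.2531  0.    ]
side console 0.67 [230.912 191.808] [0.4418 0.2179 0.    ]
side blank_1 0.85 [298.1888 238.0032] [ 0.6852 -0.1126  0.    ]
side blank_1 0.71 [291.1744 220.9152] [ 0.6767 -0.0101  0.    ]
side fader_grip 0.53 [224.2048 268.8   ] [ 0.3941 -0.3025  0.072 ]
side flask_a 0.93 [295.4752 263.808 ] [ 0.6489 -0.243   0.    ]
side flask_a 0.75 [292.9152 289.8048] [ 0.6179 -0.3568  0.    ]
side flask_a 0.74 [235.776 220.416] [0.4509 0.0184 0.    ]
side wash_bottle 0.53 [273.3056 165.1968] [0.6663 0.419  0.    ]
side wash_bottle 0.31 [235.7248 217.9968] [0.4517 0.0336 0.    ]
side wash_bottle 0.26 [290.816 211.008] [ 0.687   0.0529 -0.    ]
```

Request:
servo_tool(
  series=[
    [-0.3,0,0.3,0,0,0,0],
    [-0.6,0.2,0.6,0,0,0,0],
    [-0.9,0.4,0.9,0,0,0,0],
    [-1,0.6,1,0,0,0,0],
    [-1,0.8,1,0,0,0,0],
    [-1,0.8,1,0,0,0,0],
    [-1,0.8,1,0,0,0,0],
  ],
)

```text
time: 2.0
tool_pos: [0.5249, 0.1213, 0.3828]
tcp_rot: [2.217, 2.223, 0.004]
wrist_force: [0.5, -1.8, -0.2]
width: 0.997
grip_force: 0.0
```

```bash
python3 - <<'E'
from h import *
np.set_printoptions(precision=4,suppress=True)
c=cam("wrist"); im=bot.read_camera("wrist"); cv2.imwrite("pics/w1.png",cv2.resize(im[:,:,::-1],(800,600),interpolation=cv2.INTER_CUBIC))
print(c[0],c[1],-c[2].T@c[3],c[2]); s=bot.read_state(); print(s["tool_pos"],s["tcp_rot"],s["time"])
im=bot.read_camera("scene"); cv2.imwrite("pics/s1.png",cv2.resize(im[120:235,160:300,::-1],None,fx=5,fy=5,interpolation=cv2.INTER_CUBIC))
E
```

```text
[[300.6574   0.     262.6261]
 [  0.     300.6574 190.472 ]
 [  0.       0.       1.    ]] [0.0134 0.     0.     0.     0.    ] [0.5243 0.2046 0.5256] [[ 1.      0.0032  0.0025]
 [ 0.0022 -0.947   0.3211]
 [ 0.0034 -0.3211 -0.947 ]]
[0.525  0.1202 0.3813] [2.2188 2.2225 0.0002] 2.05
```

View pics/w1.png

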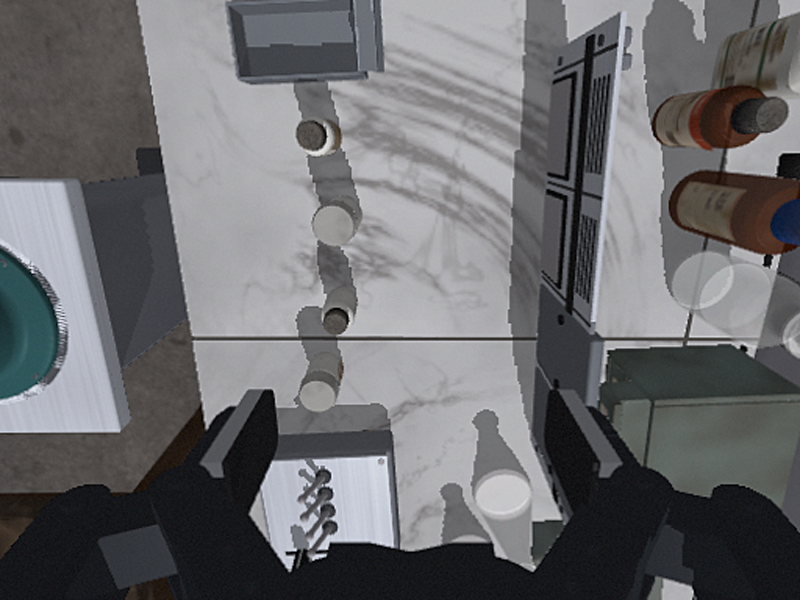

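View pics/s1.png

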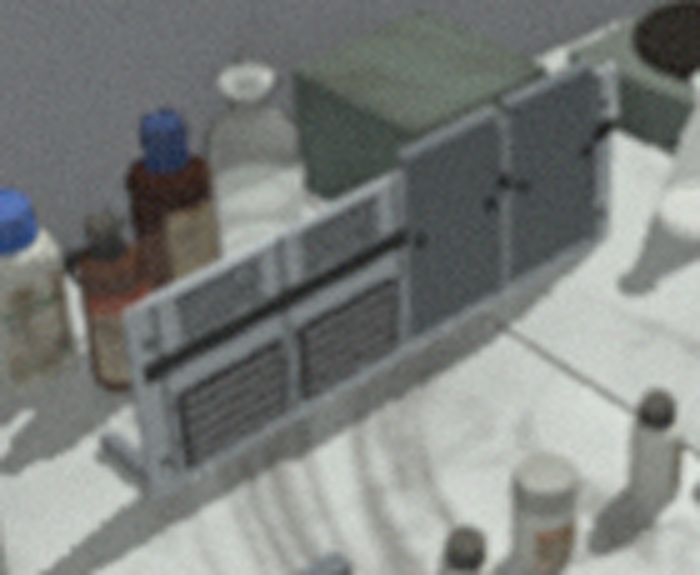

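The wrist picture shows the near bin at top (305,45), vials (312,137) and (336,321), jars (333,224) and (319,392), console toggles (320,500), and the panel's rail edge running (628,12)–(597,332). In the scene crop the rail's top edge runs (125,312)→(402,170)→(612,65). Next I turn these into coordinates.

```bash
python3 - <<'E'
from h import *
np.set_printoptions(precision=4,suppress=True)
W=cam("wrist");S=cam("scene")
for p in [(628,12),(597,332)]: print("w rail",at_z(W,np.array(p)*.64,.16))
for p in [(125,312),(402,170),(612,65)]: print("s rail",at_z(S,np.array(p)/5+[160,120],.16))
for p,z in [((312,137),.078),((333,224),.072),((336,321),.078),((319,392),.072)]: print("wr",at_z(W,np.array(p)*.64,z))
bot.read_camera("wrist")
for k,z in {'bin_1':0,'jar_1':0,'vial_1':0,'console':0,'open_1':.16,'blank_1':0,'panel':0,'fader_grip':.072,'set_marker':.05}.items():
    for r in bot.mark_of(k,"wrist"):
        p=px(r["at"]); print(k,round(r["score"],2),np.array(p),at_z(W,p,z))
for p in [(230,3),(237,82),(370,80)]: print("binrim z.04",at_z(W,np.array(p)*.64,.04))
print("lip right edge .062",at_z(W,np.array((382,70))*.64,.062))
E
```

```text
w rail [0.6709 0.282  0.16  ]
w rail [0.6807 0.0491 0.16  ]
s rail [0.6662 0.2863 0.16  ]
s rail [0.675  0.0489 0.16  ]
s rail [ 0.6812 -0.1669  0.16  ]
wr [0.4366 0.203  0.078 ]
wr [0.4502 0.124  0.072 ]
wr [0.4491 0.0261 0.078 ]
wr [ 0.4254 -0.0593  0.072 ]
bin_1 0.94 [194.0992  26.688 ] [0.4186 0.2919 0.    ]
bin_1 0.27 [220.9792 134.784 ] [0.4526 0.1263 0.    ]
jar_1 0.92 [211.4048 233.088 ] [ 0.4258 -0.0623  0.    ]
jar_1 0.74 [220.1088 136.3968] [0.451  0.1235 0.    ]
jar_1 0.54 [339.8144 251.5968] [ 0.6769 -0.1024  0.    ]
jar_1 0.54 [321.6896 314.1888] [ 0.6506 -0.2535  0.    ]
vial_1 0.91 [218.0096 191.0016] [0.4426 0.0236 0.    ]
vial_1 0.86 [209.1008  90.0864] [0.4364 0.1994 0.    ]
console 0.86 [215.9104 309.888 ] [ 0.4258 -0.2428  0.    ]
open_1 0.34 [194.2016  28.6848] [0.4512 0.2627 0.16  ]
blank_1 0.96 [346.88   200.7168] [0.6811 0.0048 0.    ]
blank_1 0.85 [342.1184 251.2896] [ 0.6813 -0.1017  0.    ]
panel 0.82 [346.0096 170.496 ] [0.6743 0.0628 0.    ]
fader_grip 0.41 [191.3856 360.8064] [ 0.3859 -0.3023  0.072 ]
binrim z.04 [0.364  0.3152 0.04  ]
binrim z.04 [0.3623 0.2514 0.04  ]
binrim z.04 [0.4868 0.2535 0.04  ]
lip right edge .062 [0.4994 0.2592 0.062 ]
```

Request:
servo_tool(
  series=[
    [-0.1,0.1,0,0,0,0.05,0],
    [-0.2,0.3,0,0,0,0.1,0],
    [-0.3,0.5,0,0,0,0.14,0],
    [-0.4,0.7,0,0,0,0.19,0],
    [-0.4,0.9,0,0,0,0.24,0],
    [-0.4,1,0,0,0,0.28,0],
    [-0.4,1,0,0,0,0.33,0],
    [-0.4,1,0,0,0,0.38,0],
    [-0.4,1,0,0,0,0.42,0],
    [-0.4,1,0,0,0,0.47,0],
    [-0.4,1,0,0,0,0.5,0],
    [-0.4,1,0,0,0,0.5,0],
  ],
)

```text
time: 3.8
tool_pos: [0.465, 0.27, 0.3813]
tcp_rot: [-0.0, 3.142, 0.0]
wrist_force: [0.7, 0.1, 0.9]
width: 1.0
grip_force: 0.0
```

Request:
servo_tool(
  series=[
    [0,0.25,0,0,0,0,0],
    [0,0.5,0,0,0,0,0],
    [0,0.6,0,0,0,0,0],
    [0,0.6,0,0,0,0,0],
    [0,0.6,0,0,0,0,0],
  ],
)

```text
time: 4.3
tool_pos: [0.4649, 0.3595, 0.3811]
tcp_rot: [-0.001, -3.141, 0.002]
wrist_force: [-0.0, -0.4, -0.5]
width: 0.999
grip_force: 0.0
```

```bash
python3 - <<'E'
from h import *
np.set_printoptions(precision=4,suppress=True)
c=cam("wrist"); im=bot.read_camera("wrist"); cv2.imwrite("pics/w2.png",cv2.resize(im[:,:,::-1],(800,600),interpolation=cv2.INTER_CUBIC))
s=bot.read_state(); print(s["tool_pos"],s["tcp_rot"],s["q"],-c[2].T@c[3])
for r in bot.mark_of("bin_1","wrist"):
    p=px(r["at"]); print(r["score"],p,at_z(c,p,0))
np.savez("w2.npz",*c)
E
```

```text
[0.465  0.3591 0.3812] [-0.0015 -3.1415  0.0015] [ 0.6156  0.0432  1.5859 -0.0008  1.5131 -0.9542] [0.3824 0.3603 0.5238]
0.93 (296.0896, 138.5088) [0.4643 0.4175 0.    ]
0.88 (220.7232, 113.3952) [0.422  0.2886 0.    ]
0.76 (383.5904, 164.00639999999999) [0.5097 0.5748 0.    ]
0.67 (380.416, 53.6832) [0.3304 0.5463 0.    ]
```

View pics/w2.png

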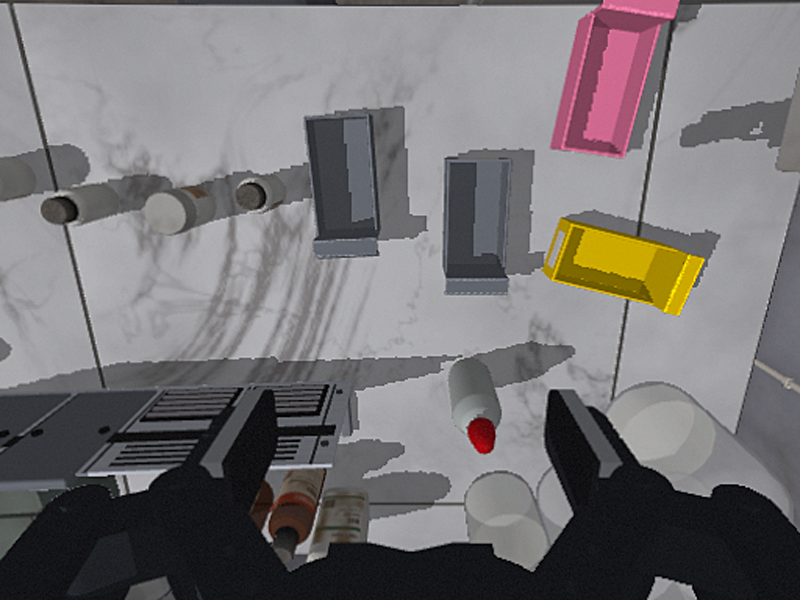

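The picture shows bin A at (342,185) and bin B at (477,225), both with their lips towards the panel and nearly square. The wash bottle is at (475,400) and the panel at the lower left. I compute the bin poses from their corners.

```bash
python3 - <<'E'
from h import *
np.set_printoptions(precision=4,suppress=True)
z=np.load("w2.npz");c=[z[k] for k in z.files]
# known bin-frame points (front rim corners z=.04 at x=-.06 ; lip back edge x~.061-.07 z=.062)
P={"A":[(305,115),(371,114),(315,240),(377,237)],"B":[(445,158),(510,158),(446,280),(508,278)]}
from scipy.optimize import least_squares
M=np.array([[-.06,-.032,.04],[-.06,.032,.04],[.058,-.032,.062],[.058,.032,.062]])
for n,p in P.items():
    p=np.array(p)*.64
    def T(v): R=np.array([[np.cos(v[2]),-np.sin(v[2]),0],[np.sin(v[2]),np.cos(v[2]),0],[0,0,1]]); return M@R.T+[v[0],v[1],0]
    r=least_squares(lambda v:(proj(c,T(v))-p).ravel(),[.45,.35,0]); print(n,r.x,r.fun)
print([at_z(c,np.array(q)*.64,.16) for q in [(333,468),(82,474)]])
E
```

```text
A [0.4198 0.2928 0.0419] [-0.0996 -0.0372  0.2969 -1.2675 -0.7747  0.637   0.5689  0.8833]
B [0.4606 0.4267 0.0163] [ 0.0312  0.3324  0.0192 -0.4275 -0.2236 -0.2717  0.1701  0.3881]
[array([0.6728, 0.2877, 0.16  ]), array([0.6786, 0.0546, 0.16  ])]
```

Request:
servo_tool(
  series=[
    [0.04,0.2,-0.2,0,0,0,0],
    [0.04,0.43,-0.5,0,0,0,0],
    [0.04,0.43,-0.8,0,0,0,0],
    [0.04,0.43,-1,0,0,0,0],
    [0.04,0.43,-1,0,0,0,0],
  ],
)

```text
time: 4.9
tool_pos: [0.4681, 0.421, 0.2247]
tcp_rot: [-0.002, -3.133, 0.012]
wrist_force: [-0.3, -1.1, -0.3]
width: 0.999
grip_force: 0.0
```

```bash
python3 - <<'E'
from h import *
np.set_printoptions(precision=4,suppress=True)
c=cam("wrist"); im=bot.read_camera("wrist"); cv2.imwrite("pics/w3.png",cv2.resize(im[:,:,::-1],(800,600),interpolation=cv2.INTER_CUBIC))
s=bot.read_state(); print(s["tool_pos"],s["tcp_rot"])
for r in bot.mark_of("bin_1","wrist"):
    p=px(r["at"]); print(r["score"],p,at_z(c,p,0))
np.savez("w3.npz",*c)
E
```

```text
[0.4698 0.4224 0.2287] [-0.0019 -3.1372  0.0064]
0.88 (266.9056, 154.40640000000002) [0.4608 0.4251 0.    ]
0.84 (383.7952, 193.8048) [0.5121 0.5756 0.    ]
0.59 (376.576, 39.2832) [0.3329 0.545  0.    ]
0.56 (153.2928, 118.8864) [0.418 0.289 0.   ]
```

View pics/w3.png

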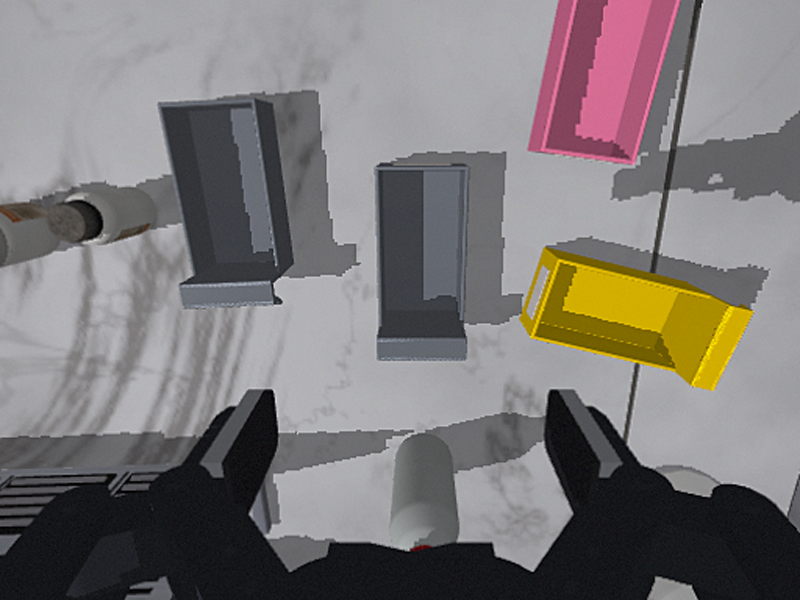

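Bin B is square under the gripper at (422,260), agreeing with (0.461, 0.425). Bin A is at (225,200).

Request:
servo_tool(
  series=[
    [0,0.01,-0.3,0,0,0,0],
    [0,0.01,-0.6,0,0,0,0],
    [0,0.01,-0.85,0,0,0,0],
    [0,0.01,-1,0,0,0,0],
  ],
)

```text
time: 5.4
tool_pos: [0.4721, 0.4259, 0.0819]
tcp_rot: [0.002, 3.14, 0.002]
wrist_force: [0.3, 0.3, -0.6]
width: 1.004
grip_force: 0.0
```

Request:
servo_tool(
  series=[
    [0,0,-0.2,0,0,0,0],
    [0,0,-0.4,0,0,0,0],
    [0,0,-0.47,0,0,0,0],
    [0,0,-0.47,0,0,0,0],
    [0,0,-0.47,0,0,0,0.5],
    [0,0,-0.47,0,0,0,0.5],
    [0,0,-0.47,0,0,0,0.5],
    [0,0,-0.47,0,0,0,0.6],
    [0,0,-0.47,0,0,0,0.6],
    [0,0,-0.47,0,0,0,0.6],
  ],
  newtons=50,
)

```text
time: 6.4
tool_pos: [0.4731, 0.4277, 0.014]
tcp_rot: [-0.0, 3.137, 0.005]
wrist_force: [-0.3, -0.1, 6.7]
width: 0.738
grip_force: 57.5
```

Request:
servo_tool(
  series=[
    [0,0,0.1,0,0,0,0.6],
    [0,0,0.3,0,0,0,0.6],
    [0,0,0.6,0,0,0,0.6],
    [0,0,0.9,0,0,0,0.6],
    [0,-0.2,1,0,0,0,0.6],
    [0,-0.5,1,0,0,0,0.6],
    [0.1,-0.8,1,0,0,0.011,0.6],
    [0.2,-1,1,0,0,0.011,0.6],
    [0.3,-1,1,0,0,0.011,0.6],
  ],
)

```text
time: 7.3
tool_pos: [0.5158, 0.2723, 0.1617]
tcp_rot: [0.05, -3.141, 0.002]
wrist_force: [-0.6, 0.3, -2.5]
width: 0.743
grip_force: 56.6
```

Request:
servo_tool(
  series=[
    [0,-0.2,0,0,0,0,0.6],
    [0,-0.41,0,0,0,0,0.6],
    [0,-0.41,0,0,0,0,0.6],
    [0,-0.41,0,0,0,0,0.6],
    [0,-0.41,0,0,0,0,0.6],
  ],
)

```text
time: 7.8
tool_pos: [0.5162, 0.2155, 0.1613]
tcp_rot: [-0.055, 3.14, 0.001]
wrist_force: [-0.2, -0.9, -1.4]
width: 0.737
grip_force: 56.6
```

```bash
python3 - <<'E'
from h import *
np.set_printoptions(precision=4,suppress=True)
c=cam("wrist"); im=bot.read_camera("wrist"); cv2.imwrite("pics/w4.png",cv2.resize(im[:,:,::-1],(800,600),interpolation=cv2.INTER_CUBIC))
s=bot.read_state(); print(s["tool_pos"],s["tcp_rot"])
np.savez("w4.npz",*c)
E
```

```text
[0.5161 0.2156 0.1612] [-0.0556  3.1406  0.001 ]
```

View pics/w4.png

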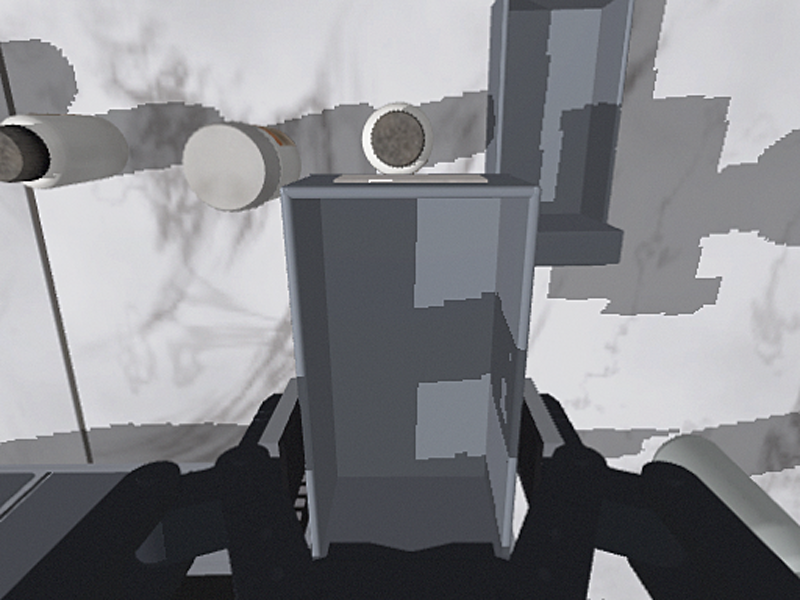

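The bin is held square; its front rim corners are at (283,190) and (538,187). The lip is hidden behind the gripper. I check the bin in the hand, and the rail from the fixed cameras.

```bash
python3 - <<'E'
from h import *
np.set_printoptions(precision=4,suppress=True)
z=np.load("w4.npz");c=[z[k] for k in z.files]
for p in [(283,190),(538,187)]: print(at_z(c,np.array(p)*.64,.187))
a=bot.read_camera("scene")[90:220,170:300,::-1]; b=bot.read_camera("side")[140:260,210:350,::-1]
cv2.imwrite("pics/m5.png",np.hstack([cv2.resize(a,(400,400),interpolation=cv2.INTER_CUBIC),cv2.resize(b,(400,343),interpolation=cv2.INTER_CUBIC) if 0 else cv2.copyMakeBorder(cv2.resize(b,(400,343),interpolation=cv2.INTER_CUBIC),0,57,0,0,cv2.BORDER_CONSTANT)]))
E
```

```text
[0.4467 0.1826 0.187 ]
[0.4438 0.2446 0.187 ]
```

View pics/m5.png

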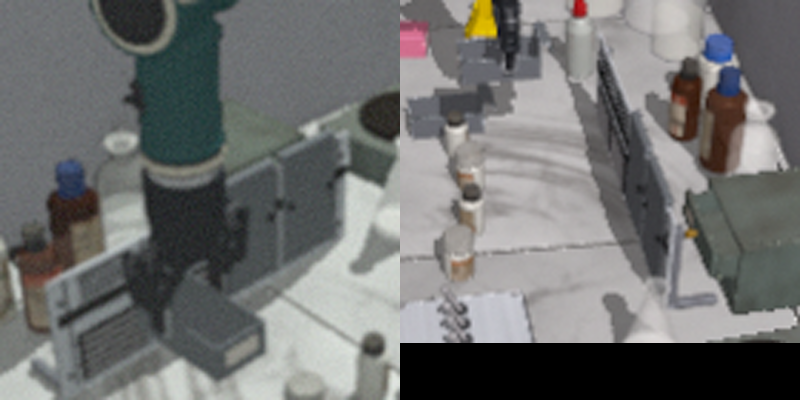

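The rail's left end is at about (601,38) in the right-hand (side) view and at (50,285) in the scene view; the bin hangs level in front of it.

```bash
python3 - <<'E'
from h import *
np.set_printoptions(precision=4,suppress=True)
S=cam("scene");D=cam("side")
l=np.array((50,285))*130/400+[170,90]; d=np.array((201,38))*.35+[210,140]
print(at_z(S,l,.16),at_z(D,d,.16),tri(S,l,D,d))
l=np.array((345,135))*130/400+[170,90]; d=np.array((279,218))*.35+[210,140]
print(at_z(S,l,.16),at_z(D,d,.16),tri(S,l,D,d))
E
```

```text
[0.6624 0.2841 0.16  ] [0.6708 0.2645 0.16  ] (array([0.6732, 0.2783, 0.1515]), np.float64(0.0004843855177396442))
[ 0.6771 -0.1612  0.16  ] [ 0.6959 -0.1722  0.16  ] (array([ 0.6923, -0.1712,  0.1545]), np.float64(0.01123208813730728))
```

Request:
servo_tool(
  series=[
    [0.15,-0.01,0,0,0,0,0.6],
    [0.35,-0.01,0,0,0,0,0.6],
    [0.55,-0.01,0,0,0,0,0.6],
    [0.66,-0.01,0,0,0,0,0.6],
    [0.66,-0.01,0,0,0,0,0.6],
    [0.66,-0.01,-0.05,0,0,0,0.6],
    [0.66,-0.01,-0.1,0,0,0,0.6],
    [0.66,-0.01,-0.15,0,0,0,0.6],
    [0.66,-0.01,-0.2,0,0,0,0.6],
    [0.66,-0.01,-0.24,0,0,0,0.6],
    [0.66,-0.01,-0.24,0,0,0,0.6],
  ],
)

```text
time: 9.05
tool_pos: [0.6146, 0.2129, 0.1239]
tcp_rot: [0.054, -3.14, 0.0]
wrist_force: [-0.3, 0.2, -2.0]
width: 0.74
grip_force: 56.7
```

Request:
servo_tool(
  series=[
    [0,0,-0.02,0,0,0,0.6],
    [0,0,-0.03,0,0,0,0.6],
    [0,0,-0.03,0,0,0,0.6],
  ],
)

```text
time: 9.35
tool_pos: [0.616, 0.2132, 0.1209]
tcp_rot: [-0.054, 3.139, 0.001]
wrist_force: [3.4, -0.3, -0.7]
width: 0.736
grip_force: 56.7
```

Request:
servo_tool(
  series=[
    [-0.02,0,0,0,0,0,0.6],
    [-0.04,0,0,0,0,0,0.6],
    [-0.055,0,0,0,0,0,0.6],
    [-0.055,0,0,0,0,0,0.6],
  ],
)

```text
time: 9.75
tool_pos: [0.6147, 0.2132, 0.1234]
tcp_rot: [-0.054, 3.124, 0.003]
wrist_force: [20.1, -0.2, -5.2]
width: 0.742
grip_force: 56.1
```

Request:
servo_tool(
  series=[
    [0.03,0,0,0,0,0,0.6],
    [0.065,0,0,0,0,0,0.6],
    [0.065,0,-0.015,0,0,0,0.6],
    [0.065,0,-0.03,0,0,0,0.6],
    [0.065,0,-0.03,0,0,0,0.6],
  ],
)

```text
time: 10.25
tool_pos: [0.6172, 0.213, 0.1172]
tcp_rot: [-0.054, 3.139, 0.0]
wrist_force: [-1.2, -1.6, 6.1]
width: 0.739
grip_force: 57.7
```

Request:
servo_tool(
  series=[
    [0,0,0,0,0,0,0.15],
    [0,0,0,0,0,0,0.1],
    [0,0,0,0,0,0,0],
    [0,0,0.1,0,0,0,0],
    [0,0,0.3,0,0,0,0],
    [0,0,0.6,0,0,0,0],
    [0,0,0.9,0,0,0,0],
    [-0.3,0.2,1,0,0,0,0],
    [-0.6,0.4,1,0,0,0,0],
    [-0.9,0.5,1,0,0,0,0],
    [-1,0.5,1,0,0,-0.005,0],
    [-1,0.5,1,0,0,-0.005,0],
  ],
)

```text
time: 11.45
tool_pos: [0.4638, 0.2889, 0.2672]
tcp_rot: [-0.034, 3.141, 0.001]
wrist_force: [0.9, -0.5, 0.4]
width: 0.999
grip_force: 0.0
```

```bash
python3 - <<'E'
from h import *
np.set_printoptions(precision=4,suppress=True)
c=cam("wrist"); im=bot.read_camera("wrist"); s=bot.read_state(); print(s["tool_pos"],s["tcp_rot"])
for r in bot.mark_of("bin_1","wrist"):
    p=px(r["at"]); print(r["score"],p,at_z(c,p,0),at_z(c,p,.102))
im2=bot.read_camera("scene")
for r in bot.mark_of("bin_1","scene"):
    p=px(r["at"]); print(r["score"],p,at_z(cam("scene"),p,0),at_z(cam("scene"),p,.102))
a=cv2.resize(im[:,:,::-1],(400,300)); b=cv2.resize(im2[90:220,170:300,::-1],(300,300),interpolation=cv2.INTER_CUBIC)
cv2.imwrite("pics/m6.png",np.hstack([a,b]))
E
```

```text
[0.4656 0.2885 0.2671] [-0.0333  3.1397  0.0011]
0.8 (264.2944, 120.384) [0.4213 0.2909 0.    ] [0.4113 0.29   0.102 ]
0.79 (462.592, 187.8912) [0.5098 0.5761 0.    ] [0.4778 0.5043 0.102 ]
0.75 (193.8944, 283.5072) [0.6799 0.184  0.    ] [0.6056 0.2098 0.102 ]
0.66 (473.2928, 53.6064) [0.3355 0.5475 0.    ] [0.3468 0.4828 0.102 ]
0.83 (179.0976, 331.008) [0.3337 0.5512 0.    ] [0.2715 0.5744 0.102 ]
0.6 (212.48, 197.91359999999997) [0.7127 0.1588 0.    ] [0.605  0.2292 0.102 ]
0.59 (135.2192, 295.7952) [0.5085 0.5837 0.    ] [0.4253 0.603  0.102 ]
```

View pics/m6.png

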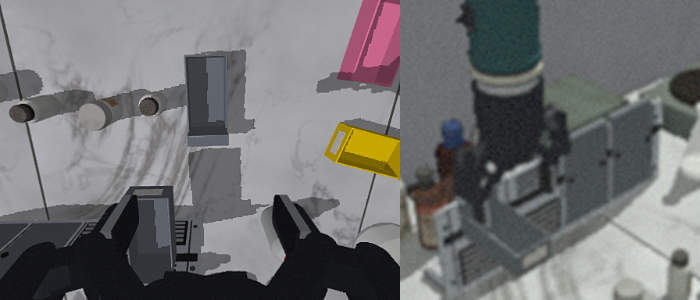

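Bin B hangs in bay 1, wrist view (150,225) and scene crop (510,240). Bin A is still on the bench at (207,95) in the wrist view, about (0.420, 0.290). I go for bin A.

Request:
servo_tool(
  series=[
    [-0.1,0,-0.2,0,0,0.003,0],
    [-0.24,0.01,-0.5,0,0,0.003,0],
    [-0.24,0.01,-0.8,0,0,0.003,0],
    [-0.24,0.01,-1,0,0,0.003,0],
  ],
)

```text
time: 12.05
tool_pos: [0.4297, 0.2881, 0.1125]
tcp_rot: [0.043, -3.138, 0.003]
wrist_force: [-0.3, -0.5, -0.4]
width: 1.0
grip_force: 0.0
```

Request:
servo_tool(
  series=[
    [0,0,-0.3,0,0,0,0],
    [0,0,-0.6,0,0,0,0],
    [0,0,-0.7,0,0,0,0],
    [0,0,-0.7,0,0,0,0],
    [0,0,-0.7,0,0,0,0.5],
    [0,0,-0.7,0,0,0,0.5],
    [0,0,-0.7,0,0,0,0.5],
    [0,0,-0.7,0,0,0,0.6],
    [0,0,-0.7,0,0,0,0.6],
    [0,0,-0.7,0,0,0,0.6],
  ],
)

```text
time: 13.05
tool_pos: [0.4318, 0.2901, 0.0122]
tcp_rot: [-0.044, 3.139, 0.002]
wrist_force: [0.5, -1.3, 6.3]
width: 0.736
grip_force: 57.3
```

Request:
servo_tool(
  series=[
    [0,0,0.1,0,0,0,0.6],
    [0,0,0.3,0,0,0,0.6],
    [0,0,0.6,0,0,0,0.6],
    [0,0,0.9,0,0,0,0.6],
    [0.1,-0.2,1,0,0,0,0.6],
    [0.2,-0.5,1,0,0,0,0.6],
    [0.3,-0.8,1,0,0,0.003,0.6],
    [0.4,-1,1,0,0,0.003,0.6],
    [0.57,-1,1,0,0,0.003,0.6],
  ],
)

```text
time: 13.95
tool_pos: [0.5143, 0.1358, 0.1599]
tcp_rot: [0.054, -3.138, 0.003]
wrist_force: [0.5, 1.2, -1.8]
width: 0.738
grip_force: 56.4
```

Request:
servo_tool(
  series=[
    [0,-0.2,0,0,0,0,0.6],
    [0,-0.21,0,0,0,0,0.6],
    [0,-0.21,0,0,0,0,0.6],
    [0,-0.21,0,0,0,0,0.6],
  ],
)

```text
time: 14.35
tool_pos: [0.5153, 0.1085, 0.1603]
tcp_rot: [0.059, -3.14, -0.001]
wrist_force: [-0.3, -1.0, -2.4]
width: 0.736
grip_force: 56.4
```

```bash
python3 - <<'E'
from h import *
np.set_printoptions(precision=4,suppress=True)
c=cam("wrist"); im=bot.read_camera("wrist"); s=bot.read_state(); print(s["tool_pos"],s["tcp_rot"])
cv2.imwrite("pics/w7.png",cv2.resize(im[:,:,::-1],(800,600),interpolation=cv2.INTER_CUBIC))
g=cv2.cvtColor(im,cv2.COLOR_RGB2GRAY)
for col in (200,230,260,290,320): print(col,g[100:140,col])
print([at_z(c,np.array(p)*.64,.19) for p in [(283,190),(538,187)]])
E
```

```text
[0.5154 0.1087 0.1605] [ 0.06   -3.1404 -0.0006]
200 [112 112 110 109 110 110 111 111 114 114 116 120 118  67  70  69  73  71
  72  71  70 105 121 132 133 131 129 125  91  62  66  66  65  68  65  66
  67  70  69  69]
230 [106 110 114 114 116 118 120 120 124 117 131 221 133 132 127 134 235 254
  69  62  79 117 125 136 130 129 127 127  70  81  82  81  82  82  80  82
  84  81  81  80]
260 [214 215 163 176 178 176 162 167 171 176 180 177  89 132 135 167 155 133
  61  67 101 120 132 129 129 127 123  99  78  82  81  82  84  81  84  84
  84  83  79  83]
290 [188 188 188 188 187 187 186 185 187 188 189 156 131 135 135 152 160 108
  62  72 115 124 135 130 128 124 118  93 134 131 131 126 130 130 128 130
 130 128 130 128]
320 [113 114 116 115 112 109 106 104 105 104 103  76  69  71  69  73  71  71
  70  97 119 129 132 130 128 117 101 108 107 106 107 107 104 106 105 105
 105 106 105 106]
[array([0.4454, 0.0764, 0.19  ]), array([0.4425, 0.1363, 0.19  ])]
```

View pics/w7.png

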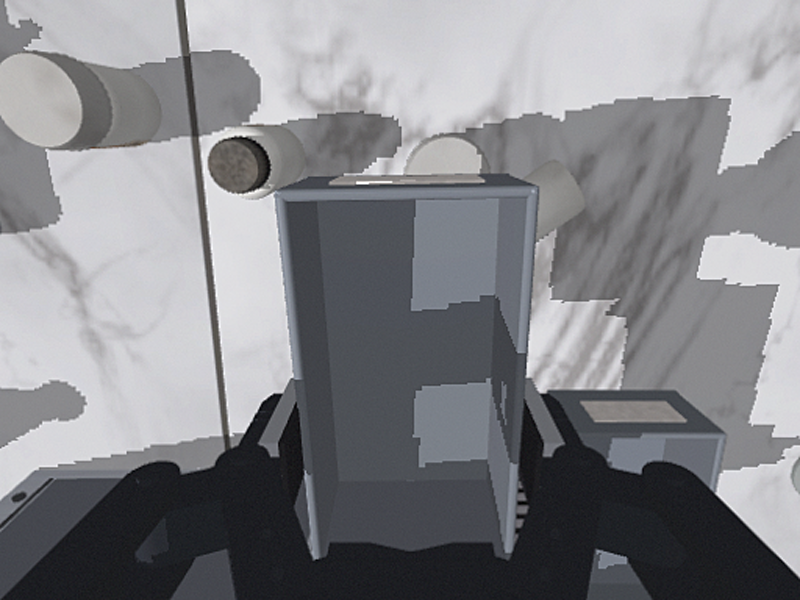

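Bin A is held square, front rim at (277,192)–(538,187), the same offset as before. The vial by bin A seems to have fallen; something is lying at (560,195). I hang this bin first, then look.

Request:
servo_tool(
  series=[
    [0.15,0,0,0,0,0,0.6],
    [0.35,0,0,0,0,0,0.6],
    [0.55,0,0,0,0,0,0.6],
    [0.69,0,0,0,0,0,0.6],
    [0.69,0,0,0,0,0,0.6],
    [0.69,0,-0.05,0,0,0,0.6],
    [0.69,0,-0.1,0,0,0,0.6],
    [0.69,0,-0.15,0,0,0,0.6],
    [0.69,0,-0.2,0,0,0,0.6],
    [0.69,0,-0.25,0,0,0,0.6],
    [0.69,0,-0.27,0,0,0,0.6],
    [0.69,0,-0.27,0,0,0,0.6],
  ],
)

```text
time: 15.6
tool_pos: [0.6198, 0.108, 0.1202]
tcp_rot: [-0.059, 3.14, 0.0]
wrist_force: [1.4, 0.3, -1.8]
width: 0.74
grip_force: 56.6
```

Request:
servo_tool(
  series=[
    [-0.02,0,0,0,0,0,0.6],
    [-0.04,0,0,0,0,0,0.6],
    [-0.055,0,0,0,0,0,0.6],
    [-0.055,0,0,0,0,0,0.6],
  ],
)

```text
time: 16.0
tool_pos: [0.6167, 0.1083, 0.1239]
tcp_rot: [-0.058, 3.129, 0.002]
wrist_force: [9.1, 0.1, 0.2]
width: 0.738
grip_force: 56.6
```

Request:
servo_tool(
  series=[
    [0.03,0,0,0,0,0,0.6],
    [0.055,0,0,0,0,0,0.6],
    [0.055,0,-0.015,0,0,0,0.6],
    [0.055,0,-0.03,0,0,0,0.6],
    [0.055,0,-0.04,0,0,0,0.6],
    [0.055,0,-0.04,0,0,0,0.6],
  ],
)

```text
time: 16.6
tool_pos: [0.6202, 0.1081, 0.1144]
tcp_rot: [-0.059, 3.14, 0.0]
wrist_force: [5.3, -0.2, -1.0]
width: 0.738
grip_force: 56.7
```

Request:
servo_tool(
  series=[
    [0,0,0,0,0,0,0.15],
    [0,0,0,0,0,0,0.1],
    [0,0,0,0,0,0,0],
    [0,0,0.1,0,0,0,0],
    [0,0,0.3,0,0,0,0],
    [0,0,0.6,0,0,0,0],
    [0,0,0.9,0,0,0,0],
    [-0.3,0.2,1,0,0,0,0],
    [-0.6,0.4,1,0,0,0,0],
    [-0.9,0.4,1,0,0,0,0],
    [-1,0.4,1,0,0,0,0],
    [-1,0.4,1,0,0,0,0],
  ],
)

```text
time: 17.8
tool_pos: [0.467, 0.1684, 0.2656]
tcp_rot: [-0.062, 3.14, 0.001]
wrist_force: [0.3, -0.7, 0.5]
width: 1.002
grip_force: 0.0
```

```bash
python3 - <<'E'
from h import *
np.set_printoptions(precision=4,suppress=True)
c=cam("wrist"); im=bot.read_camera("wrist"); s=bot.read_state(); print(s["tool_pos"],s["tcp_rot"])
np.savez("w8.npz",*c)
for k in("jar_1","vial_1","bin_1"):
  for r in bot.mark_of(k,"wrist"):
    p=px(r["at"]); print(k,r["score"],np.array(p),at_z(c,p,0),at_z(c,p,.102))
im2=bot.read_camera("scene")
a=cv2.resize(im[:,:,::-1],(512,384)); b=cv2.resize(im2[150:270,200:300,::-1],(280,336),interpolation=cv2.INTER_CUBIC)
b=cv2.copyMakeBorder(b,0,48,0,0,cv2.BORDER_CONSTANT)
cv2.imwrite("pics/m8.png",np.hstack([a,b]))
E
```

```text
[0.4688 0.1683 0.2657] [-0.0612  3.1387  0.0007]
jar_1 0.95 [ 88.4224 110.0928] [ 0.421 -0.061  0.   ] [ 0.4118 -0.0044  0.102 ]
jar_1 0.72 [227.584  140.3136] [0.4529 0.1208 0.    ] [0.4358 0.132  0.102 ]
vial_1 0.77 [153.7024 131.4816] [0.4452 0.0218 0.    ] [0.43   0.0578 0.102 ]
vial_1 0.55 [287.0784 147.9168] [0.4601 0.2022 0.    ] [0.4412 0.1931 0.102 ]
bin_1 0.96 [290.304  285.1968] [0.6813 0.222  0.    ] [0.6072 0.2079 0.102 ]
bin_1 0.65 [208.0768 283.008 ] [0.6824 0.0903 0.    ] [0.608  0.1091 0.102 ]
```

View pics/m8.png

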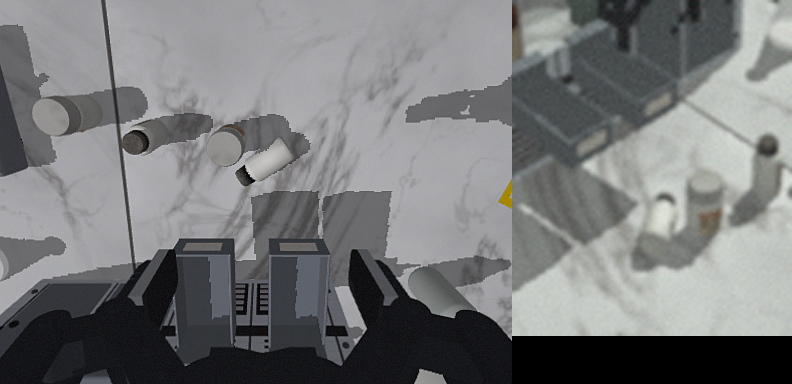

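Both bins hang (wrist view (205,290) and (300,290)). The slim vial by jar 1 has fallen over, cap at (247,175), base at (293,148). Jar 1 stands at (228,145), vial 2 at (140,140), jar 2 at (60,115). Jar 1 goes first, which also makes room at the fallen vial.

Request:
servo_tool(
  series=[
    [-0.05,-0.15,-0.2,0,0,0,0.25],
    [-0.1,-0.31,-0.5,0,0,0,0.25],
    [-0.1,-0.31,-0.8,0,0,0,0.25],
    [-0.1,-0.31,-1,0,0,0,0.25],
  ],
  newtons=30,
)

```text
time: 18.45
tool_pos: [0.4533, 0.12, 0.111]
tcp_rot: [0.056, -3.137, 0.001]
wrist_force: [-0.5, -0.4, 0.1]
width: 0.751
grip_force: 0.0
```

Request:
servo_tool(
  series=[
    [0,0,-0.15,0,0,0,0.25],
    [0,0,-0.35,0,0,0,0.25],
    [0,0,-0.48,0,0,0,0.25],
    [0,0,-0.48,0,0,0,0.25],
    [0,0,-0.48,0,0,0,0.6],
    [0,0,-0.48,0,0,0,0.7],
    [0,0,-0.48,0,0,0,0.7],
    [0,0,-0.48,0,0,0,0.7],
    [0,0,-0.48,0,0,0,0.7],
  ],
)

```text
time: 19.35
tool_pos: [0.4554, 0.1217, 0.0433]
tcp_rot: [-0.059, 3.139, 0.001]
wrist_force: [1.0, 0.5, 1.7]
width: 0.489
grip_force: 30.6
```

Request:
servo_tool(
  series=[
    [0,0,0.15,0,0,0,0.7],
    [0,0,0.4,0,0,0,0.7],
    [0,0,0.7,0,0,0,0.7],
    [0,-0.05,1,0,0,0,0.7],
    [0.2,-0.08,1,0,0,0,0.7],
    [0.5,-0.08,1,0,0,0,0.7],
    [0.8,-0.08,1,0,0,0,0.7],
    [1,-0.08,1,0,0,0,0.7],
  ],
)

```text
time: 20.15
tool_pos: [0.6071, 0.1094, 0.1929]
tcp_rot: [-0.059, 3.139, 0.0]
wrist_force: [-0.1, 0.6, -0.3]
width: 0.49
grip_force: 30.8
```

Request:
servo_tool(
  series=[
    [0.15,0,0,0,0,0,0.7],
    [0.22,0,0,0,0,0,0.7],
    [0.22,0,0,0,0,0,0.7],
    [0.22,0,-0.1,0,0,0,0.7],
    [0.22,0,-0.2,0,0,0,0.7],
    [0.22,0,-0.26,0,0,0,0.7],
    [0.22,0,-0.29,0,0,0,0.7],
    [0.22,0,-0.29,0,0,0,0.7],
  ],
)

```text
time: 20.95
tool_pos: [0.6362, 0.1094, 0.1474]
tcp_rot: [0.059, -3.139, 0.0]
wrist_force: [-0.1, 0.4, -0.2]
width: 0.486
grip_force: 30.7
```

Request:
servo_tool(
  series=[
    [0,0,-0.01,0,0,0,0.7],
    [0,0,-0.01,0,0,0,0.45],
    [0,0,-0.01,0,0,0,0.4],
    [0,0,-0.01,0,0,0,0.3],
    [0,0,-0.01,0,0,0,0.3],
    [0,0,0.1,0,0,0,0.3],
    [0,0,0.35,0,0,0,0.3],
    [0,0,0.6,0,0,0,0.3],
    [-0.3,-0.2,0.8,0,0,0,0.3],
    [-0.6,-0.5,0.8,0,0,0,0.3],
    [-0.9,-0.7,0.8,0,0,0,0.3],
    [-1,-0.7,0.8,0,0,0,0.3],
    [-1,-0.7,0.8,0,0,0,0.3],
  ],
)

```text
time: 22.25
tool_pos: [0.4837, 0.0029, 0.27]
tcp_rot: [0.055, -3.141, 0.001]
wrist_force: [-0.0, 0.3, 0.8]
width: 0.701
grip_force: 0.0
```

```bash
cat > look.py <<'E'
from h import *
import sys
np.set_printoptions(precision=4,suppress=True)
c=cam("wrist"); im=bot.read_camera("wrist"); s=bot.read_state(); print(s["tool_pos"],s["tcp_rot"],s["time"])
np.savez("last.npz",*c)
for k in sys.argv[2:]:
  for r in bot.mark_of(k,"wrist"):
    p=px(r["at"]); print(k,round(r["score"],2),np.array(p),at_z(c,p,0),at_z(c,p,.1))
cv2.imwrite(sys.argv[1],cv2.resize(im[:,:,::-1],(800,600),interpolation=cv2.INTER_CUBIC))
E
python3 look.py pics/w9.png jar_1 vial_1 bin_1
```

```text
[0.4862 0.0037 0.2704] [-0.0561  3.1386 -0.0002] 22.3
jar_1 0.83 [215.0912 103.104 ] [ 0.4215 -0.0618  0.    ] [ 0.4166 -0.0466  0.1   ]
vial_1 0.76 [275.5072 125.6064] [0.4477 0.0193 0.    ] [0.4365 0.0148 0.1   ]
vial_1 0.7 [415.6928 136.3968] [0.4556 0.2105 0.    ] [0.4424 0.1597 0.1   ]
bin_1 0.71 [344.32   274.4064] [0.6774 0.1405 0.    ] [0.6105 0.1067 0.1   ]
```

View pics/w9.png

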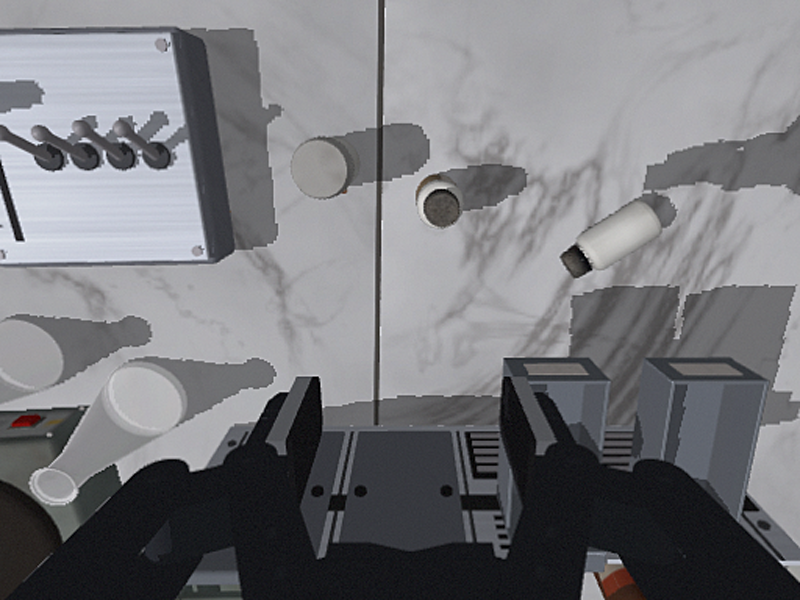

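The picture shows vial 2's cap at (441,207), jar 2's cap at (320,168), the fallen vial from cap (574,262) to base (652,213), and the toggle balls at (121,128), (80,128), (38,132), (2,132) with bases at (157,157) and on. Now I compute positions.

```bash
python3 - <<'E'
from h import *
np.set_printoptions(precision=4,suppress=True)
z=np.load("last.npz");c=[z[k] for k in z.files]
f=lambda p,h:at_z(c,np.array(p)*.64,h)
print("vial2",f((441,207),.078),"jar2",f((320,168),.072))
a,b=f((563,266),.0135),f((656,211),.018); print("lying",a,b,np.linalg.norm(a-b),np.degrees(np.arctan2(*(a-b)[1::-1])))
print("mid shoulder",f((590,249),.018))
print("console corners",f((176,34),.05),f((207,262),.05))
for p in [(157,157),(121,157),(86,157),(48,157)]: print("base",f(p,.05))
for p in [(121,128),(80,128),(38,132),(2,132)]: print("ball",f(p,.088))
E
```

```text
vial2 [0.4461 0.0235 0.078 ] jar2 [ 0.423  -0.0622  0.072 ]
lying [0.5022 0.1376 0.0135] [0.4513 0.2064 0.018 ] 0.08565176094936931 -53.54655771876193
mid shoulder [0.4853 0.1569 0.018 ]
console corners [ 0.3401 -0.1617  0.05  ] [ 0.4998 -0.1577  0.05  ]
base [ 0.4212 -0.186   0.05  ]
base [ 0.4222 -0.2123  0.05  ]
base [ 0.4232 -0.2378  0.05  ]
base [ 0.4244 -0.2654  0.05  ]
ball [ 0.4019 -0.187   0.088 ]
ball [ 0.403  -0.2132  0.088 ]
ball [ 0.4066 -0.2406  0.088 ]
ball [ 0.4076 -0.2635  0.088 ]
```

Request:
servo_tool(
  series=[
    [-0.1,0.1,-0.2,0,0,0,0.35],
    [-0.27,0.13,-0.5,0,0,0,0.35],
    [-0.27,0.13,-0.8,0,0,0,0.35],
    [-0.27,0.13,-1,0,0,0,0.35],
  ],
  newtons=30,
)

```text
time: 22.85
tool_pos: [0.4458, 0.025, 0.1159]
tcp_rot: [0.062, -3.138, -0.0]
wrist_force: [1.0, 0.6, -0.6]
width: 0.652
grip_force: 0.0
```

Request:
servo_tool(
  series=[
    [0,0,-0.15,0,0,0,0.35],
    [0,0,-0.35,0,0,0,0.35],
    [0,0,-0.47,0,0,0,0.35],
    [0,0,-0.47,0,0,0,0.35],
    [0,0,-0.47,0,0,0,0.6],
    [0,0,-0.47,0,0,0,0.85],
    [0,0,-0.47,0,0,0,0.85],
    [0,0,-0.47,0,0,0,0.85],
    [0,0,-0.47,0,0,0,0.85],
  ],
)

```text
time: 23.75
tool_pos: [0.4479, 0.024, 0.0493]
tcp_rot: [-0.059, 3.139, -0.0]
wrist_force: [-0.4, 0.2, 3.2]
width: 0.387
grip_force: 30.1
```

Request:
servo_tool(
  series=[
    [0,0,0,0,0,0,0.45],
    [0,0,0,0,0,0,0.45],
    [0,0,0.03,0,0,0,0.45],
    [0,0,0.035,0,0,0,0.45],
    [0,0,0.035,0,0,0,0.85],
    [0,0,0.035,0,0,0,0.9],
    [0,0,0.035,0,0,0,0.9],
    [0,0,0.035,0,0,0,0.9],
    [0,0,0.035,0,0,0,0.9],
  ],
)

```text
time: 24.65
tool_pos: [0.4476, 0.024, 0.0541]
tcp_rot: [-0.059, 3.14, -0.0]
wrist_force: [-0.0, 0.3, 5.2]
width: 0.371
grip_force: 28.7
```

Request:
servo_tool(
  series=[
    [0,0,0,0,0,0,0.45],
    [0,0,0,0,0,0,0.45],
    [0,0,0.02,0,0,0,0.45],
    [0,0,0.035,0,0,0,0.45],
    [0,0,0.035,0,0,0,0.85],
    [0,0,0.035,0,0,0,0.9],
    [0,0,0.035,0,0,0,0.9],
    [0,0,0.035,0,0,0,0.9],
    [0,0,0.035,0,0,0,0.9],
  ],
)

```text
time: 25.55
tool_pos: [0.4474, 0.0239, 0.0591]
tcp_rot: [-0.059, 3.14, -0.0]
wrist_force: [-0.3, -1.3, 3.9]
width: 0.325
grip_force: 27.9
```

Request:
servo_tool(
  series=[
    [0,0,0,0,0,0,0.4],
    [0,0,0,0,0,0,0.4],
    [0,0,0,0,0,0,0.4],
    [0,0,-0.06,0,0,0,0.4],
    [0,0,-0.13,0,0,0,0.4],
    [0,0,-0.13,0,0,0,0.6],
    [0,0,-0.13,0,0,0,0.8],
    [0,0,-0.13,0,0,0,0.8],
    [0,0,-0.13,0,0,0,0.8],
  ],
)

```text
time: 26.45
tool_pos: [0.4472, 0.024, 0.0394]
tcp_rot: [-0.059, 3.141, -0.0]
wrist_force: [-0.2, 0.1, -1.9]
width: 0.394
grip_force: 30.2
```

Request:
servo_tool(
  series=[
    [0,0,0.15,0,0,0,0.8],
    [0,0,0.4,0,0,0,0.8],
    [0,0,0.7,0,0,0,0.8],
    [0,0.1,1,0,0,0,0.8],
    [0,0.4,1,0,0,0,0.8],
    [0,0.7,1,0,0,0,0.8],
    [0,1,1,0,0,0,0.8],
    [0,1,1,0,0,0,0.8],
  ],
)

```text
time: 27.25
tool_pos: [0.447, 0.1786, 0.1901]
tcp_rot: [-0.067, 3.139, 0.004]
wrist_force: [-0.5, -0.5, 0.6]
width: 0.401
grip_force: 30.2
```

Request:
servo_tool(
  series=[
    [0,0.2,0,0,0,0,0.8],
    [0.1,0.27,0,0,0,0,0.8],
    [0.4,0.27,0,0,0,0,0.8],
    [0.7,0.27,0,0,0,0,0.8],
    [0.9,0.27,0,0,0,0,0.8],
    [1,0.27,0,0,0,0,0.8],
  ],
)

```text
time: 27.85
tool_pos: [0.5997, 0.2135, 0.1891]
tcp_rot: [-0.058, 3.14, -0.001]
wrist_force: [-1.2, -0.0, -1.7]
width: 0.395
grip_force: 30.3
```

Request:
servo_tool(
  series=[
    [0.15,0,0,0,0,0,0.8],
    [0.26,0,0,0,0,0,0.8],
    [0.26,0,0,0,0,0,0.8],
    [0.26,0,-0.1,0,0,0,0.8],
    [0.26,0,-0.2,0,0,0,0.8],
    [0.26,0,-0.27,0,0,0,0.8],
    [0.26,0,-0.3,0,0,0,0.8],
    [0.26,0,-0.3,0,0,0,0.8],
  ],
)

```text
time: 28.65
tool_pos: [0.6346, 0.2143, 0.1425]
tcp_rot: [0.06, -3.138, 0.001]
wrist_force: [-0.7, 0.3, -1.0]
width: 0.395
grip_force: 30.3
```

Request:
servo_tool(
  series=[
    [0,0,0,0,0,0,0.55],
    [0,0,0,0,0,0,0.45],
    [0,0,0,0,0,0,0.4],
    [0,0,0,0,0,0,0.35],
    [0,0,0.1,0,0,0,0.35],
    [0,0,0.35,0,0,0,0.35],
    [0,0,0.6,0,0,0,0.35],
    [-0.3,-0.2,0.7,0,0,0,0.3],
    [-0.6,-0.4,0.7,0,0,0,0.3],
    [-0.9,-0.7,0.7,0,0,0,0.3],
    [-1,-1,0.7,0,0,0,0.3],
    [-1,-1,0.7,0,0,0,0.3],
  ],
)

```text
time: 29.85
tool_pos: [0.4838, 0.0621, 0.2508]
tcp_rot: [-0.058, 3.14, -0.002]
wrist_force: [0.8, 1.1, 0.9]
width: 0.695
grip_force: 0.0
```

Request:
servo_tool(
  series=[
    [-0.2,-0.3,-0.2,0,0,0,0.3],
    [-0.42,-0.6,-0.4,0,0,0,0.3],
    [-0.42,-0.84,-0.6,0,0,0,0.3],
    [-0.42,-0.84,-0.6,0,0,0,0.3],
    [-0.42,-0.84,-0.6,0,0,0,0.3],
  ],
)

```text
time: 30.35
tool_pos: [0.4211, -0.0629, 0.1583]
tcp_rot: [0.054, -3.139, -0.0]
wrist_force: [-0.2, 1.0, -0.0]
width: 0.701
grip_force: 0.0
```

```bash
python3 look.py pics/w10.png jar_1 vial_1; python3 - <<'E'
from h import *
np.set_printoptions(precision=4,suppress=True)
for n in("scene","side"):
    bot.read_camera(n);c=cam(n)
    for k,z in(("bin_1",.097),("jar_1",.1),("vial_1",.1)):
        for r in bot.mark_of(k,n): print(n,k,round(r["score"],2),at_z(c,px(r["at"]),z),at_z(c,px(r["at"]),0))
E
```

```text
[ 0.4226 -0.0621  0.1597] [ 0.0548 -3.141  -0.0006] 30.4
jar_1 0.61 [264.0896 173.4912] [ 0.4213 -0.0608  0.    ] [ 0.394  -0.0623  0.1   ]
scene bin_1 0.93 [0.2781 0.5695 0.097 ] [ 0.3377  0.547  -0.    ]
scene bin_1 0.89 [0.4249 0.6035 0.097 ] [0.5035 0.5853 0.    ]
scene bin_1 0.7 [0.5911 0.2291 0.097 ] [ 0.6911  0.1627 -0.    ]
scene bin_1 0.7 [0.6179 0.1129 0.097 ] [0.7214 0.0315 0.    ]
scene bin_1 0.34 [0.5757 0.0991 0.097 ] [0.6737 0.0158 0.    ]
scene jar_1 0.81 [0.6437 0.1098 0.1   ] [0.7542 0.025  0.    ]
scene jar_1 0.78 [0.348  0.0322 0.1   ] [ 0.4191 -0.0629  0.    ]
scene jar_1 0.7 [0.5564 0.4716 0.1   ] [0.6553 0.4352 0.    ]
scene jar_1 0.63 [0.6416 0.2102 0.1   ] [0.7519 0.1389 0.    ]
scene vial_1 0.78 [0.3886 0.2599 0.1   ] [0.465  0.1952 0.    ]
side bin_1 0.94 [0.6161 0.0958 0.097 ] [0.6383 0.2279 0.    ]
side bin_1 0.78 [0.616  0.2084 0.097 ] [0.6382 0.3526 0.    ]
side bin_1 0.67 [0.339 0.364 0.097] [ 0.3313  0.525  -0.    ]
side bin_1 0.6 [0.5033 0.421  0.097 ] [0.5133 0.5881 0.    ]
side bin_1 0.24 [ 0.5962 -0.4263  0.097 ] [ 0.6163 -0.3506  0.    ]
side jar_1 0.68 [0.6264 0.0976 0.1   ] [0.6506 0.2345 0.    ]
side jar_1 0.44 [ 0.4329 -0.1827  0.1   ] [ 0.4354 -0.0771  0.    ]
side vial_1 0.66 [0.4567 0.0704 0.1   ] [0.4619 0.2043 0.    ]
side vial_1 0.53 [0.6413 0.2237 0.1   ] [ 0.6671  0.3746 -0.    ]
```

Request:
servo_tool(
  series=[
    [0,0,-0.2,0,0,0,0.3],
    [0,0,-0.45,0,0,0,0.3],
    [0,0,-0.7,0,0,0,0.3],
    [0,0,-0.78,0,0,0,0.3],
    [0,0,-0.78,0,0,0,0.3],
    [0,0,-0.78,0,0,0,0.6],
    [0,0,-0.78,0,0,0,0.7],
    [0,0,-0.78,0,0,0,0.7],
    [0,0,-0.78,0,0,0,0.7],
  ],
)

```text
time: 31.8
tool_pos: [0.4246, -0.0619, 0.0439]
tcp_rot: [-0.059, 3.138, -0.001]
wrist_force: [0.1, 1.3, 3.8]
width: 0.49
grip_force: 30.8
```

Request:
servo_tool(
  series=[
    [0,0,0.15,0,0,0,0.7],
    [0,0,0.4,0,0,0,0.7],
    [0,0,0.7,0,0,0,0.7],
    [0,0,1,0,0,0,0.7],
    [0.2,0.3,1,0,0,0,0.7],
    [0.3,0.6,1,0,0,0,0.7],
    [0.3,0.9,1,0,0,0,0.7],
    [0.5,1,1,0,0,0,0.7],
    [0.5,1,1,0,0,0,0.7],
  ],
)

```text
time: 32.7
tool_pos: [0.5006, 0.091, 0.193]
tcp_rot: [-0.065, 3.138, 0.001]
wrist_force: [-0.5, -0.3, -1.3]
width: 0.49
grip_force: 30.8
```

Request:
servo_tool(
  series=[
    [0.2,0.1,0,0,0,0,0.7],
    [0.4,0.11,0,0,0,0,0.7],
    [0.55,0.11,0,0,0,0,0.7],
    [0.55,0.11,0,0,0,0,0.7],
    [0.55,0.11,-0.1,0,0,0,0.7],
    [0.55,0.11,-0.2,0,0,0,0.7],
    [0.55,0.11,-0.28,0,0,0,0.7],
    [0.55,0.11,-0.32,0,0,0,0.7],
    [0.55,0.11,-0.32,0,0,0,0.7],
  ],
)

```text
time: 33.6
tool_pos: [0.5796, 0.1048, 0.1439]
tcp_rot: [0.059, -3.14, 0.0]
wrist_force: [0.7, 0.3, -0.8]
width: 0.486
grip_force: 30.9
```

Request:
servo_tool(
  series=[
    [0,0,-0.01,0,0,0,0.55],
    [0,0,-0.01,0,0,0,0.45],
    [0,0,-0.01,0,0,0,0.35],
    [0,0,-0.01,0,0,0,0.3],
    [0,0,0.1,0,0,0,0.3],
    [0,0,0.3,0,0,0,0.3],
    [0,0,0.5,0,0,0,0.3],
    [-0.3,0.1,0.6,0,0,0,0.3],
    [-0.5,0.2,0.6,0,0,0,0.3],
    [-0.67,0.45,0.6,0,0,0,0.3],
    [-0.67,0.45,0.6,0,0,0,0.3],
    [-0.67,0.45,0.6,0,0,0,0.3],
  ],
)

```text
time: 34.8
tool_pos: [0.4796, 0.1731, 0.2343]
tcp_rot: [-0.063, 3.14, -0.0]
wrist_force: [0.1, -1.0, -0.5]
width: 0.7
grip_force: 0.0
```

```bash
python3 look.py pics/w11.png jar_1 vial_1 bin_1; python3 - <<'E'
from h import *
np.set_printoptions(precision=4,suppress=True)
bot.read_camera("wrist"); z=np.load("last.npz");c=[z[k] for k in z.files]
for r in bot.trace("vial_1","wrist")[:2]:
    m=r["mask"].astype(np.uint8); ys,xs=np.nonzero(m)
    (cx,cy),(w,h),a=cv2.minAreaRect(np.stack([xs,ys],1).astype(np.float32))
    B=cv2.boxPoints(((cx,cy),(w,h),a)); print(round(r["score"],2),m.sum(),(cx,cy),(w,h),a); print(np.array([at_z(c,b,.018) for b in B]))
E
```

```text
[0.4801 0.1725 0.2342] [-0.061   3.1405 -0.0006] 34.85
jar_1 0.68 [203.3152 308.8896] [0.7188 0.0927 0.    ] [0.6334 0.1134 0.1   ]
jar_1 0.55 [195.584  263.1168] [0.639  0.0833 0.    ] [0.5748 0.1065 0.1   ]
vial_1 0.97 [292.9152 314.496 ] [0.7237 0.2299 0.    ] [0.6371 0.2142 0.1   ]
bin_1 0.95 [194.6112 289.8816] [0.6849 0.0805 0.    ] [0.6085 0.1044 0.1   ]
bin_1 0.63 [287.7952 289.8816] [0.6794 0.2191 0.    ] [0.6045 0.2062 0.1   ]
0.96 1563 (299.1275939941406, 329.0310363769531) (55.22524642944336, 39.11442184448242) 85.2363510131836
[[0.6891 0.2033 0.018 ]
 [0.6811 0.2588 0.018 ]
 [0.7821 0.2756 0.018 ]
 [0.7912 0.216  0.018 ]]
0.81 1735 (260.8851318359375, 158.43917846679688) (29.875642776489258, 65.56366729736328) 54.46232223510742
[[0.488  0.1284 0.018 ]
 [0.4394 0.1911 0.018 ]
 [0.4674 0.2137 0.018 ]
 [0.5185 0.1503 0.018 ]]
```

Request:
servo_tool(
  series=[
    [0,0,0,0,0,-0.047,0.35],
    [0,0,-0.1,0,0,-0.094,0.35],
    [0,0,-0.3,0,0,-0.141,0.35],
    [-0.03,0.015,-0.5,0,0,-0.188,0.35],
    [-0.03,0.015,-0.7,0,0,-0.235,0.35],
    [-0.03,0.015,-0.8,0,0,-0.28,0.35],
    [-0.03,0.015,-1,0,0,-0.303,0.35],
    [-0.03,0.015,-1,0,0,-0.303,0.35],
  ],
)

```text
time: 35.9
tool_pos: [0.4723, 0.1731, 0.0802]
tcp_rot: [-1.385, -2.813, 0.009]
wrist_force: [-1.6, -0.3, -0.6]
width: 0.649
grip_force: 0.0
```

Request:
servo_tool(
  series=[
    [0,0,-0.2,0,0,0,0.35],
    [0,0,-0.4,0,0,0,0.35],
    [0,0,-0.53,0,0,0,0.35],
    [0,0,-0.53,0,0,0,0.35],
    [0,0,-0.53,0,0,0,0.6],
    [0,0,-0.53,0,0,0,0.8],
    [0,0,-0.53,0,0,0,0.8],
    [0,0,-0.53,0,0,0,0.8],
    [0,0,-0.53,0,0,0,0.8],
  ],
)

```text
time: 36.8
tool_pos: [0.4771, 0.1752, 0.0064]
tcp_rot: [1.385, 2.817, 0.003]
wrist_force: [-1.3, -1.8, 7.0]
width: 0.401
grip_force: 32.0
```

Request:
servo_tool(
  series=[
    [0,0,0.15,0,0,0,0.8],
    [0,0,0.35,0,0,-0.04,0.8],
    [-0.1,0.1,0.35,0,0,-0.085,0.8],
    [-0.2,0.23,0.35,0,0,-0.13,0.8],
    [-0.31,0.23,0.35,0,0,-0.175,0.8],
    [-0.31,0.23,0.35,0,0,-0.209,0.8],
    [-0.31,0.23,0.35,0,0,-0.209,0.8],
    [-0.31,0.23,0.2,0,0,-0.209,0.8],
    [-0.31,0.23,0.07,0,0,-0.209,0.8],
    [-0.31,0.23,0.02,0,0,-0.209,0.8],
    [-0.31,0.23,0.02,0,0,-0.209,0.8],
    [-0.31,0.23,0.02,0,0,-0.209,0.5],
    [-0.31,0.23,0.02,0,0,-0.209,0.4],
    [-0.31,0.23,0.02,0,0,-0.209,0.4],
  ],
)

```text
time: 38.2
tool_pos: [0.4296, 0.2094, 0.0083]
tcp_rot: [2.221, 2.221, 0.002]
wrist_force: [0.7, -0.1, 0.2]
width: 0.603
grip_force: 0.0
```

Request:
servo_tool(
  series=[
    [0,-0.05,0,0,0,0,0.4],
    [0,-0.105,-0.02,0,0,0,0.4],
    [0,-0.105,-0.02,0,0,0,0.4],
    [0,-0.105,-0.02,0,0,0,0.6],
    [0,-0.105,-0.02,0,0,0,0.8],
    [0,-0.105,-0.02,0,0,0,0.8],
    [0,-0.105,-0.02,0,0,0,0.8],
    [0,-0.105,-0.02,0,0,0,0.8],
  ],
  newtons=35,
)

```text
time: 39.0
tool_pos: [0.4291, 0.1936, 0.0049]
tcp_rot: [2.221, 2.222, 0.0]
wrist_force: [-0.0, 0.5, 0.5]
width: 0.398
grip_force: 34.9
```

Request:
servo_tool(
  series=[
    [0,0,0.2,0,0,0,0.8],
    [0,0,0.5,0,0,0,0.8],
    [0,0,0.8,0,0,0,0.8],
    [0,0,1,0,0,0,0.8],
    [0,0,1,0,0,0,0.8],
    [0,0,1,0,0,0,0.8],
  ],
)

```text
time: 39.6
tool_pos: [0.4293, 0.1938, 0.1553]
tcp_rot: [2.221, 2.221, 0.002]
wrist_force: [-0.3, 0.1, -0.1]
width: 0.397
grip_force: 35.1
```

```bash
python3 look.py pics/w12.png vial_1; python3 - <<'E'
from h import *
np.set_printoptions(precision=4,suppress=True)
print(bot.read_state()["q"]); bot.read_camera("wrist"); z=np.load("last.npz");c=[z[k] for k in z.files]
for r in bot.trace("vial_1","wrist"):
    m=r["mask"]; ys,xs=np.nonzero(m); print(round(r["score"],2),m.sum(),xs.min(),xs.max(),ys.min(),ys.max(),at_z(c,(xs.mean(),ys.min()),.17),at_z(c,(xs.mean(),ys.max()),.17))
E
```

```text
[0.4282 0.1933 0.1538] [-2.2209 -2.2211  0.0019] 39.65
vial_1 0.61 [261.7856 166.5024] [0.4287 0.2018 0.    ] [0.4288 0.227  0.1   ]
[ 0.3709 -0.0631  2.1127  0.0001  1.0952  0.3708]
0.55 11330 221 301 158 324 [0.4292 0.2485 0.17  ] [0.4292 0.1592 0.17  ]
```

Request:
servo_tool(
  series=[
    [0,0,0.1,-0.045,0,0,0.8],
    [0,0,0.2,-0.09,0,0,0.8],
    [0,0,0.3,-0.135,0,0,0.8],
    [0,0,0.4,-0.18,0,0,0.8],
    [0,0,0.4,-0.225,0,0,0.8],
    [0,0,0.4,-0.27,0,0,0.8],
    [0,0,0.4,-0.315,0,0,0.8],
    [0,0,0.4,-0.36,0,0,0.8],
    [0,0,0.4,-0.405,0,0,0.8],
    [0,0,0.4,-0.45,0,0,0.8],
    [0,0,0.4,-0.5,0,0,0.8],
    [0,0,0.4,-0.5,0,0,0.8],
    [0,0,0.4,-0.5,0,0,0.8],
  ],
)

```text
time: 41.1
tool_pos: [0.4286, 0.193, 0.2127]
tcp_rot: [1.206, 1.211, -1.213]
wrist_force: [0.3, 0.3, 0.0]
width: 0.4
grip_force: 35.1
```

```bash
python3 -c "
from h import *
s=bot.read_state();print(s['q'],s['tool_pos'],s['tcp_rot']);print(cv2.Rodrigues(s['tcp_rot'])[0].round(3)); c=cam('wrist'); print(-c[2].T@c[3])"
```

```text
[ 0.86448173  0.69063946  1.75179872 -0.84038888  2.08370536  1.06704526] [0.42855889 0.19298769 0.21271568] [ 1.2063176   1.21091332 -1.21266339]
[[-0.004  1.     0.   ]
 [-0.001  0.    -1.   ]
 [-1.    -0.004  0.001]]
[0.42836949 0.33608174 0.12997391]
```

Request:
servo_tool(
  series=[
    [0,0,0,0,0,0.04,0.8],
    [0.1,0,0,0,0,0.08,0.8],
    [0.3,0.02,0,0,0,0.111,0.8],
    [0.5,0.04,0,0,0,0.111,0.8],
    [0.7,0.04,0,0,0,0.111,0.8],
    [0.85,0.04,0,0,0,0.111,0.8],
    [1,0.04,0,0,0,0.111,0.8],
    [1,0.04,0,0,0,0.111,0.8],
    [1,0.04,0,0,0,0.111,0.8],
  ],
)

```text
time: 42.0
tool_pos: [0.5792, 0.1992, 0.217]
tcp_rot: [0.955, 1.354, -0.946]
wrist_force: [-0.1, 0.6, -0.7]
width: 0.4
grip_force: 35.1
```

```bash
python3 - <<'E'
from h import *
np.set_printoptions(precision=4,suppress=True)
s=bot.read_state();print(s['q'],s['tool_pos'],s['time'],s['wrist_force']);print(cv2.Rodrigues(s['tcp_rot'])[0].round(3))
C={}
ims=[]
for n,(x,y) in {"scene":(130,70),"side":(190,110)}.items():
    im=bot.read_camera(n); c=cam(n); ims.append(cv2.resize(im[y:y+160,x:x+160,::-1],(400,400),interpolation=cv2.INTER_CUBIC))
    for r in bot.trace("vial_1",n):
        ys,xs=np.nonzero(r["mask"]); print(n,round(r["score"],2),len(xs),xs.min(),xs.max(),ys.min(),ys.max(),at_z(c,(xs.mean(),ys.mean()),.2))
cv2.imwrite("pics/m13.png",np.hstack(ims))
E
```

```text
[ 0.8157  0.694   1.7292 -1.2043  1.8701  0.9133] [0.5792 0.1992 0.217 ] 42.0 [-0.0919  0.5965 -0.6552]
[[ 0.003  0.94   0.34 ]
 [ 0.005  0.34  -0.94 ]
 [-1.     0.004 -0.003]]
side 0.49 118 257 265 144 161 [0.5783 0.2107 0.2   ]
side 0.41 2275 208 261 242 291 [ 0.4217 -0.4123  0.2   ]
```

View pics/m13.png

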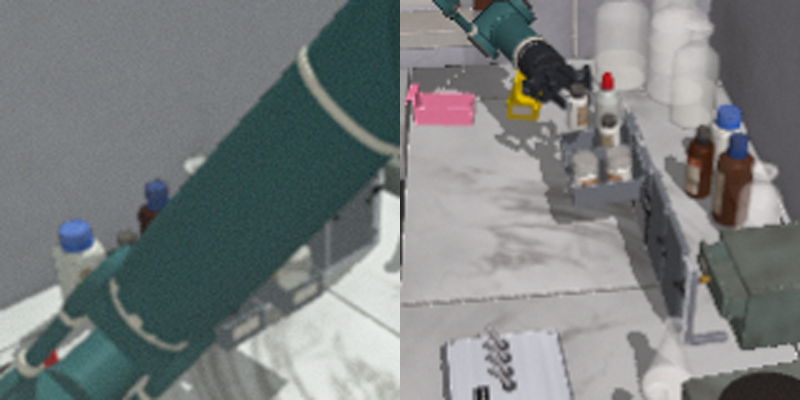

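The side view shows the vial held upright over bin B, with both jars standing in bin A and the first vial at the back of bin B. Now I lower it.

Request:
servo_tool(
  series=[
    [0,0,-0.05,0,0,-0.015,0.8],
    [0,0,-0.13,0,0,-0.03,0.8],
    [0,0,-0.21,0,0,-0.03,0.8],
    [0,0,-0.29,0,0,-0.03,0.8],
    [0,0,-0.36,0,0,-0.03,0.8],
    [0,0,-0.41,0,0,-0.03,0.8],
    [0,0,-0.41,0,0,-0.03,0.8],
  ],
)

```text
time: 42.9
tool_pos: [0.5783, 0.1992, 0.1518]
tcp_rot: [1.017, 1.32, -1.022]
wrist_force: [-0.2, -0.7, -0.9]
width: 0.4
grip_force: 35.1
```

Request:
servo_tool(
  series=[
    [0,0,0,0,0,0,0.57],
    [0,0,0,0,0,0,0.54],
    [0,0,0,0,0,0,0.5],
    [0,0,0,0,0,0,0.48],
    [0,0,0,0,0,0,0.48],
    [-0.025,0.1,0,0,0,0,0.48],
    [-0.05,0.2,0,0,0,0,0.48],
    [-0.08,0.3,0,0,0,0,0.48],
    [-0.1,0.4,0,0,0,0,0.48],
    [-0.1,0.4,0.2,0,0,0,0.48],
    [-0.1,0.4,0.5,0,0,0,0.48],
    [-0.1,0.4,0.8,0,0,0,0.48],
    [-0.3,0.4,1,0,0,0,0.48],
    [-0.6,0.3,1,0,0,0,0.48],
    [-0.8,0.2,1,0,0,0,0.48],
    [-0.8,0.2,1,0,0,0,0.48],
  ],
)

```text
time: 44.5
tool_pos: [0.4558, 0.2294, 0.3037]
tcp_rot: [1.016, 1.32, -1.021]
wrist_force: [-1.0, 0.5, 0.2]
width: 0.524
grip_force: 0.0
```

```bash
cat > chk.py <<'E'
from h import *
np.set_printoptions(precision=4,suppress=True)
S={}
for n in("scene","side"):
    S[n]=bot.read_camera(n);c=cam(n)
    for k,z in(("bin_1",.097),("jar_1",.1),("vial_1",.1),("wash_bottle",0)):
        for r in bot.mark_of(k,n):
            if r["score"]>.4: print(n,k,round(r["score"],2),at_z(c,px(r["at"]),z))
    for r in bot.trace("vial_1",n):
        ys,xs=np.nonzero(r["mask"]); print(n,"vmask",round(r["score"],2),len(xs),xs.min(),xs.max(),ys.min(),ys.max())
np.savez("ims.npz",**S)
E
python3 chk.py
```

```text
scene bin_1 0.95 [0.2847 0.5688 0.097 ]
scene bin_1 0.92 [0.4334 0.5989 0.097 ]
scene bin_1 0.7 [0.6133 0.1222 0.097 ]
scene vial_1 0.42 [0.6149 0.1055 0.1   ]
side bin_1 0.77 [0.5078 0.409  0.097 ]
side bin_1 0.72 [0.6119 0.2049 0.097 ]
side bin_1 0.59 [0.6125 0.0976 0.097 ]
side bin_1 0.58 [0.3443 0.3809 0.097 ]
side jar_1 0.48 [0.6327 0.1033 0.1   ]
side jar_1 0.42 [0.5779 0.0862 0.1   ]
side vial_1 0.57 [0.5766 0.2058 0.1   ]
side vial_1 0.5 [0.6429 0.1984 0.1   ]
side wash_bottle 0.47 [0.6741 0.4171 0.    ]
side vmask 0.57 74 271 277 156 168
side vmask 0.56 96 257 264 157 170
side vmask 0.55 108 269 277 140 157
```

```bash
python3 - <<'E'
from h import *
from scipy.spatial.transform import Rotation as R
s=bot.read_state(); C=R.from_rotvec(s["tcp_rot"]); T=R.from_euler("z",.033)*R.from_rotvec([np.pi/2**.5,np.pi/2**.5,0])
print(((T*C.inv()).as_rotvec()/np.pi).round(4),s["q"])
E
```

```text
[ 0.4957  0.0716 -0.0553] [ 0.9527069   0.54165771  1.78035169 -1.05019743  2.06032598  0.883877  ]
```

Request:
servo_tool(
  series=[
    [0,-0.1,0,0.045,0.0065,-0.005,0.48],
    [0,-0.2,0,0.09,0.013,-0.01,0.6],
    [0,-0.3,0,0.135,0.0195,-0.015,0.8],
    [0,-0.4,0,0.18,0.026,-0.02,1],
    [0,-0.5,0,0.225,0.0325,-0.025,1],
    [0,-0.6,0,0.27,0.039,-0.03,1],
    [0,-0.7,0,0.315,0.0455,-0.035,1],
    [0,-0.8,0,0.36,0.052,-0.04,1],
    [0,-0.9,0,0.405,0.0585,-0.045,1],
    [0,-1,0,0.45,0.065,-0.05,1],
    [0,-1,0,0.4957,0.0716,-0.0553,1],
    [0,-1,0,0.4957,0.0716,-0.0553,1],
    [0,-1,0,0.4957,0.0716,-0.0553,1],
  ],
)

```text
time: 46.4
tool_pos: [0.4589, 0.078, 0.3033]
tcp_rot: [2.188, 2.253, -0.002]
wrist_force: [0.6, 0.3, 0.1]
width: 0.003
grip_force: 0.0
```

Request:
servo_tool(
  series=[
    [0,-0.3,0,0,0,0,1],
    [0,-0.6,0,0,0,0,1],
    [0,-0.9,0,0,0,0,1],
    [0,-1,0,0,0,0,1],
  ],
)

```text
time: 46.8
tool_pos: [0.4587, -0.0718, 0.3026]
tcp_rot: [2.183, 2.259, -0.005]
wrist_force: [0.1, 1.2, 0.3]
width: 0.002
grip_force: 0.0
```

Request:
servo_tool(
  series=[
    [-0.1,-0.3,-0.1,0,0,0,1],
    [-0.2,-0.6,-0.2,0,0,0,1],
    [-0.2,-0.9,-0.35,0,0,0,1],
    [-0.2,-1,-0.35,0,0,0,1],
  ],
)

```text
time: 47.2
tool_pos: [0.4272, -0.2208, 0.2469]
tcp_rot: [-2.18, -2.255, 0.006]
wrist_force: [-0.2, 1.0, -0.6]
width: 0.002
grip_force: 0.0
```

Request:
servo_tool(
  series=[
    [0,-0.3,0,0,0,0,1],
    [0,-0.4,0,0,0,0,1],
    [0,-0.4,0,0,0,0,1],
    [0,-0.4,0,0,0,0,1],
  ],
)

```text
time: 47.6
tool_pos: [0.4297, -0.279, 0.2506]
tcp_rot: [-2.182, -2.258, -0.001]
wrist_force: [-0.1, 0.2, -0.8]
width: -0.001
grip_force: 0.0
```

```bash
python3 look.py pics/w14.png set_marker fader_grip console; python3 chk.py; python3 - <<'E'
from h import *
np.set_printoptions(precision=4,suppress=True)
bot.read_camera("wrist"); z=np.load("last.npz");c=[z[k] for k in z.files]
for k in("set_marker","fader","toggle_1"):
  for r in bot.trace(k,"wrist"):
    m=r["mask"]; ys,xs=np.nonzero(m); print(k,round(r["score"],2),len(xs),xs.min(),xs.max(),ys.min(),ys.max())
E
```

```text
[ 0.4296 -0.2787  0.2507] [-2.1819 -2.2592 -0.0007] 47.65
fader_grip 0.85 [225.28   188.3904] [ 0.3797 -0.3276  0.    ] [ 0.3917 -0.2941  0.1   ]
fader_grip 0.47 [259.4816 128.2944] [ 0.4242 -0.2444  0.    ] [ 0.4249 -0.232   0.1   ]
console 0.8 [258.2016 126.9888] [ 0.4225 -0.2428  0.    ] [ 0.4237 -0.2308  0.1   ]
scene bin_1 0.91 [0.4338 0.597  0.097 ]
scene bin_1 0.85 [0.5953 0.2186 0.097 ]
scene bin_1 0.75 [0.2742 0.571  0.097 ]
scene bin_1 0.72 [0.6281 0.1143 0.097 ]
scene jar_1 0.68 [0.5766 0.0936 0.1   ]
scene jar_1 0.6 [0.6258 0.1179 0.1   ]
scene vial_1 0.74 [0.6414 0.2078 0.1   ]
scene vial_1 0.69 [0.586  0.1993 0.1   ]
scene wash_bottle 0.89 [0.6588 0.4331 0.    ]
scene vmask 0.73 161 206 215 172 192
scene vmask 0.54 177 216 227 180 199
scene vmask 0.33 1817 313 374 162 207
scene vmask 0.32 553 195 235 171 208
side bin_1 0.84 [0.34   0.3842 0.097 ]
side bin_1 0.58 [0.622  0.1103 0.097 ]
side bin_1 0.43 [0.4886 0.4034 0.097 ]
side jar_1 0.45 [0.6503 0.1102 0.1   ]
side jar_1 0.42 [0.5693 0.0871 0.1   ]
side vial_1 0.62 [0.5801 0.207  0.1   ]
side wash_bottle 0.55 [0.6568 0.4201 0.    ]
side vmask 0.73 45 221 225 265 275
side vmask 0.55 101 256 264 157 170
side vmask 0.51 100 270 278 156 168
set_marker 0.52 445 217 234 175 203
fader 0.94 486 217 234 174 204
toggle_1 0.66 4071 362 452 190 275
toggle_1 0.62 196 233 258 71 80
toggle_1 0.55 191 234 259 99 109
toggle_1 0.55 142 238 259 124 134
```

```bash
python3 - <<'E'
from h import *
w=cv2.imread("pics/w14.png"); z=np.load("ims.npz")
w=cv2.resize(w,(512,384),interpolation=cv2.INTER_AREA)  # back to native px
a=cv2.resize(w[40:240,190:340],(450,600),interpolation=cv2.INTER_CUBIC)
b=cv2.resize(z["scene"][150:240,185:275,::-1],(350,350),interpolation=cv2.INTER_CUBIC)
d=cv2.resize(z["side"][130:195,235:326,::-1],(350,250),interpolation=cv2.INTER_CUBIC)
cv2.imwrite("pics/m14.png",np.hstack([a,np.vstack([b,d])]))
E
```

```text
(no output)
```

View pics/m14.png

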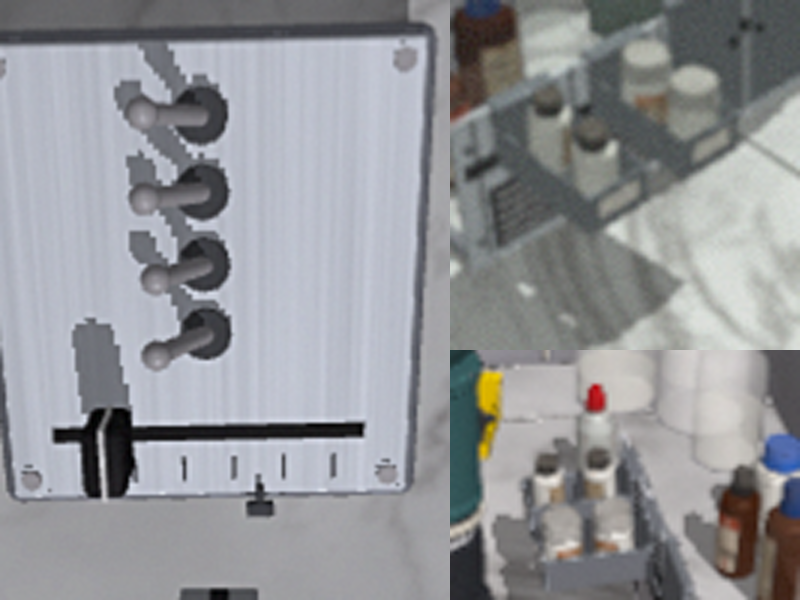

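All four containers stand in their bins, kinds apart. On the console the fader grip spans x 83–133, its track runs (52,435)–(365,430), the pointer's tip is at (260,480), and the toggle balls are at (142,113), (145,198), (155,278), (157,355).

```bash
python3 - <<'E'
from h import *
np.set_printoptions(precision=4,suppress=True)
z=np.load("last.npz");c=[z[k] for k in z.files]
f=lambda p,h:at_z(c,np.array(p)/3+[190,40],h)
print("tip",f((260,480),.053),"stem",f((260,505),.053))
print("track",f((52,435),.05),f((365,430),.05))
print("grip right base",f((133,455),.055),"left top",f((83,450),.089),"line top",f((113,412),.089),f((103,495),.089))
for p in[(142,113),(145,198),(155,278),(157,355)]: print("ball",f(p,.088))
for p in[(202,115),(203,190),(204,265),(205,335)]: print("base",f(p,.05))
for p in[(405,57),(387,470),(30,478)]: print("screw",f(p,.05))
E
```

```text
tip [ 0.448  -0.3225  0.053 ] stem [ 0.4486 -0.3333  0.053 ]
track [ 0.3642 -0.3074  0.05  ] [ 0.489  -0.3009  0.05  ]
grip right base [ 0.397 -0.313  0.055] left top [ 0.3822 -0.2999  0.089 ] line top [ 0.393  -0.2855  0.089 ] [ 0.3893 -0.3169  0.089 ]
ball [ 0.4023 -0.1869  0.088 ]
ball [ 0.4035 -0.2127  0.088 ]
ball [ 0.4071 -0.2385  0.088 ]
ball [ 0.4081 -0.2648  0.088 ]
base [ 0.4207 -0.1857  0.05  ]
base [ 0.4218 -0.2113  0.05  ]
base [ 0.4229 -0.2383  0.05  ]
base [ 0.4241 -0.2648  0.05  ]
screw [ 0.491  -0.1644  0.05  ]
screw [ 0.4993 -0.3175  0.05  ]
screw [ 0.3549 -0.326   0.05  ]
```

Request:
servo_tool(
  series=[
    [-0.1,-0.1,-0.25,0,0,0.005,0.6],
    [-0.264,-0.169,-0.5,0,0,0.005,0.6],
    [-0.264,-0.169,-0.75,0,0,0.005,0.6],
    [-0.264,-0.169,-1,0,0,0.005,0.6],
    [-0.264,-0.169,-1,0,0,0.005,0.6],
  ],
  newtons=25,
)

```text
time: 49.1
tool_pos: [0.3853, -0.3026, 0.0954]
tcp_rot: [-2.16, -2.266, 0.0]
wrist_force: [0.3, -0.3, -0.2]
width: 0.399
grip_force: 0.0
```

Request:
servo_tool(
  series=[
    [0,0,-0.1,0,0,0,0.6],
    [0,0,-0.2,0,0,0,0.6],
    [0,0,-0.26,0,0,0,0.6],
    [0,0,-0.26,0,0,0,0.6],
    [0,0,-0.26,0,0,0,0.8],
    [0,0,-0.26,0,0,0,0.95],
    [0,0,-0.26,0,0,0,0.95],
    [0,0,-0.26,0,0,0,0.95],
  ],
)

```text
time: 49.9
tool_pos: [0.3901, -0.3064, 0.0631]
tcp_rot: [2.165, 2.273, 0.001]
wrist_force: [-1.9, 0.4, 6.7]
width: 0.186
grip_force: 30.5
```

Request:
servo_tool(
  series=[
    [0.08,0.005,0,0,0,0,0.95],
    [0.16,0.01,0,0,0,0,0.95],
    [0.24,0.015,0,0,0,0,0.95],
    [0.32,0.02,0,0,0,0,0.95],
    [0.38,0.02,0,0,0,0,0.95],
    [0.38,0.02,0,0,0,0,0.95],
    [0.38,0.02,0,0,0,0,0.95],
    [0.38,0.02,0,0,0,0,0.95],
  ],
)

```text
time: 50.7
tool_pos: [0.4479, -0.3033, 0.0631]
tcp_rot: [2.165, 2.272, 0.002]
wrist_force: [1.5, 2.3, 5.7]
width: 0.179
grip_force: 30.5
```

Request:
servo_tool(
  series=[
    [0,0,0,0,0,0,0.7],
    [0,0,0,0,0,0,0.6],
    [0,0,0,0,0,0,0.6],
    [0,0,0.2,0,0,0,0.6],
    [0,0,0.5,0,0,0,0.6],
    [0,0,0.8,0,0,0,1],
    [0,0.1,1,0,0,0,1],
    [0,0.15,1,0,0,0,1],
    [0,0.15,1,0,0,0,1],
  ],
)

```text
time: 51.6
tool_pos: [0.4465, -0.2798, 0.2123]
tcp_rot: [2.165, 2.274, 0.001]
wrist_force: [0.8, 0.3, -0.5]
width: 0.002
grip_force: 0.0
```

```bash
python3 look.py pics/w15.png fader_grip set_marker; python3 - <<'E'
from h import *
np.set_printoptions(precision=4,suppress=True,linewidth=250)
z=np.load("last.npz");c=[z[k] for k in z.files]
w=cv2.imread("pics/w15.png",0); g=cv2.resize(w,(512,384),interpolation=cv2.INTER_AREA)
p=proj(c,[[.447,-.303,.089],[.447,-.318,.089],[.448,-.3225,.053],[.4486,-.333,.053]]); print(p)
x0=int(p[:,0].mean())-16; y0=int(p[:,1].min())-6
print("x0",x0); 
for y in range(y0,int(p[:,1].max())+8): print(y,g[y,x0:x0+32])
for r in bot.trace("toggle_1","wrist"):
    ys,xs=np.nonzero(r["mask"]); print(round(r["score"],2),len(xs),xs.min(),xs.max(),ys.min(),ys.max())
E
```

```text
[ 0.4458 -0.2798  0.2108] [-2.1655 -2.2748  0.0002] 51.65
fader_grip 0.82 [262.0928 199.488 ] [ 0.4486 -0.3292  0.    ] [ 0.4468 -0.2918  0.1   ]
fader_grip 0.75 [246.2208 131.2128] [ 0.4259 -0.2451  0.    ] [ 0.4305 -0.2314  0.1   ]
[[261.7113 206.4521]
 [260.9589 220.8462]
 [261.8218 210.8217]
 [261.9024 219.6888]]
x0 245
200 [180 183 183 178 177 181 188 194 192 108  28  11  22  27  26  14  27 174 188  74  20  24  31  28  18  21 129 190 190 186 185 183]
201 [178 182 183 179 176 183 177 153 185 115  31  14  24  23  26  15  29 175 190  74  17  27  31  29  20  21 130 189 189 187 185 184]
202 [178 181 182 177 179 181 111  74 175 149  51  15  21  22  26  16  28 174 190  75  20  28  32  28  18  21 130 190 190 185 184 184]
203 [178 181 182 177 181 182 104  64 176 155  54  12  20  26  27  15  27 174 189  73  18  24  31  28  19  20 128 190 190 186 184 182]
204 [178 182 184 179 183 183 107  68 178 151  50  14  22  25  23  16  28 174 189  75  19  24  32  31  18  20 129 190 191 186 183 182]
205 [178 182 184 180 182 183 112  69 177 151  50  13  23  29  27  15  28 174 189  74  22  26  32  31  17
[... 2349 characters left out ...]
150 153 147  76  57  61  62  61  62  58  61  53  75 144 154 150 150 149 149 147 149 150 150]
224 [146 145 144 146 146 146 148 146 147 147 150 152 131 128 130 130 131 132 133 132 131 147 153 152 149 149 148 146 146 147 148 149]
225 [144 145 145 145 147 146 146 146 147 148 149 151 152 154 153 153 154 154 154 154 152 153 149 149 149 148 147 145 144 145 147 148]
226 [144 144 145 144 146 146 147 147 146 148 148 146 149 148 148 149 151 150 151 149 148 148 148 149 148 147 148 146 147 146 146 146]
227 [146 145 145 145 147 147 148 147 146 146 148 147 147 148 149 149 149 147 147 148 148 148 149 149 148 147 145 146 146 147 147 146]
0.51 309 208 241 67 79
0.51 299 210 242 99 111
0.48 228 216 243 154 170
```

Request:
servo_tool(
  series=[
    [-0.2,0.2,0,0,0,0,1],
    [-0.4,0.4,0,0,0,0,1],
    [-0.48,0.62,0,0,0,0,1],
    [-0.48,0.62,-0.2,0,0,0,1],
    [-0.48,0.62,-0.5,0,0,0,1],
    [-0.48,0.62,-0.75,0,0,0,1],
    [-0.48,0.62,-0.9,0,0,0,1],
    [-0.48,0.62,-0.9,0,0,0,1],
  ],
)

```text
time: 52.6
tool_pos: [0.3701, -0.1852, 0.072]
tcp_rot: [-2.16, -2.267, 0.004]
wrist_force: [-0.9, 0.5, 0.0]
width: 0.001
grip_force: 0.0
```

Request:
servo_tool(
  series=[
    [0.05,0,0,0,0,0,1],
    [0.1,0,0,0,0,0,1],
    [0.15,0,0,0,0,0,1],
    [0.2,0,0,0,0,0,1],
    [0.25,0,0,0,0,0,1],
    [0.28,0,0,0,0,0,1],
    [0.28,0,0,0,0,0,1],
  ],
)

```text
time: 53.3
tool_pos: [0.4173, -0.1874, 0.077]
tcp_rot: [2.166, 2.275, 0.001]
wrist_force: [-0.8, 0.4, 0.1]
width: -0.002
grip_force: 0.0
```

Request:
servo_tool(
  series=[
    [0.02,0,0,0,0,0,1],
    [0.03,0,0,0,0,0,1],
    [0.03,0,0,0,0,0,1],
  ],
)

```text
time: 53.6
tool_pos: [0.4199, -0.1871, 0.0764]
tcp_rot: [-2.165, -2.274, 0.001]
wrist_force: [-3.5, -0.1, 0.8]
width: -0.002
grip_force: 1.7
```

Request:
servo_tool(
  series=[
    [0.015,0,0,0,0,0,1],
    [0.03,0,0,0,0,0,1],
    [0.03,0,0,0,0,0,1],
  ],
)

```text
time: 53.9
tool_pos: [0.4211, -0.187, 0.0761]
tcp_rot: [-2.161, -2.27, 0.008]
wrist_force: [-14.0, -2.5, 8.9]
width: 0.001
grip_force: 7.4
```

```bash
cat > tog.py <<'E'
from h import *
np.set_printoptions(precision=4,suppress=True)
s=bot.read_state();print(s["tool_pos"],s["wrist_force"])
for n in("wrist","side","scene"):
    bot.read_camera(n);c=cam(n)
    for r in bot.trace("toggle_1",n):
        ys,xs=np.nonzero(r["mask"])
        if r["score"]>.3: print(n,round(r["score"],2),len(xs),xs.min(),xs.max(),ys.min(),ys.max())
    P=[]
    for b in[(.421,-.186),(.422,-.212),(.423,-.238),(.424,-.2645)]:
        P.append(proj(c,[[b[0],b[1],.05],[b[0]-.018,b[1],.088],[b[0]+.018,b[1],.088]]).round().astype(int).tolist())
    print(n,"base/off/on",P)
E
python3 tog.py
```

```text
[ 0.4211 -0.187   0.0761] [-14.0303  -2.5144   8.8543]
wrist 0.85 514 260 307 226 271
wrist base/off/on [[[263, 229], [226, 261], [298, 264]], [[262, 265], [227, 304], [296, 307]], [[262, 299], [229, 343], [294, 346]], [[262, 330], [230, 379], [292, 382]]]
side base/off/on [[[231, 248], [225, 240], [235, 240]], [[231, 253], [226, 246], [236, 245]], [[232, 258], [226, 251], [237, 250]], [[233, 264], [227, 257], [238, 256]]]
scene base/off/on [[[336, 184], [342, 177], [333, 173]], [[340, 181], [346, 174], [338, 170]], [[344, 178], [350, 171], [342, 167]], [[348, 175], [354, 169], [346, 165]]]
```

Request:
servo_tool(
  series=[
    [-0.1,0,0,0,0,0,1],
    [-0.25,0,0,0,0,0,1],
    [-0.36,0,0,0,0,0,1],
    [-0.36,0,0,0,0,0,1],
    [-0.36,-0.08,0,0,0,0,1],
    [-0.36,-0.16,0,0,0,0,1],
    [-0.36,-0.16,0,0,0,0,1],
    [-0.36,-0.16,0,0,0,0,1],
  ],
)

```text
time: 55.0
tool_pos: [0.372, -0.2121, 0.0769]
tcp_rot: [2.168, 2.273, 0.001]
wrist_force: [-0.3, 0.6, -1.0]
width: -0.001
grip_force: 0.0
```

Request:
servo_tool(
  series=[
    [0.05,0,0,0,0,0,1],
    [0.1,0,0,0,0,0,1],
    [0.15,0,0,0,0,0,1],
    [0.2,0,0,0,0,0,1],
    [0.25,0,0,0,0,0,1],
    [0.3,0,0,0,0,0,1],
    [0.33,0,0,0,0,0,1],
    [0.34,0,0,0,0,0,1],
    [0.34,0,0,0,0,0,1],
  ],
)

```text
time: 55.9
tool_pos: [0.4214, -0.2112, 0.0764]
tcp_rot: [-2.165, -2.274, 0.002]
wrist_force: [-4.3, 0.4, 2.9]
width: -0.002
grip_force: 2.2
```

Request:
servo_tool(
  series=[
    [-0.1,0,0,0,0,0,1],
    [-0.25,0,0,0,0,0,1],
    [-0.36,0,0,0,0,0,1],
    [-0.36,0,0.1,0,0,0,1],
    [-0.36,0,0.4,0,0,0,1],
    [-0.36,0,0.7,0,0,0,1],
    [-0.2,-0.2,1,0,0,0,1],
    [0.1,-0.4,1,0,0,0,1],
    [0.1,-0.4,1,0,0,0,1],
    [0.1,-0.4,1,0,0,0,1],
  ],
)

```text
time: 56.9
tool_pos: [0.4379, -0.2722, 0.2269]
tcp_rot: [2.167, 2.273, 0.001]
wrist_force: [-0.1, -0.6, 0.2]
width: -0.004
grip_force: 0.0
```

```bash
python3 tog.py; python3 chk.py | grep -v vmask; python3 - <<'E'
from h import *
np.set_printoptions(precision=4,suppress=True)
im=bot.read_camera("wrist");c=cam("wrist");g=cv2.cvtColor(im,cv2.COLOR_RGB2GRAY)
for k in("fader_grip",):
    for r in bot.mark_of(k,"wrist"): print(k,r["score"],at_z(c,px(r["at"]),.072))
# lever on/off by brightness profile of ball patches: compare with console plate texture
for i,b in enumerate([(.421,-.186),(.422,-.212),(.423,-.238),(.424,-.2645)]):
    o=[]
    for s in(-.018,.018):
        u,v=proj(c,[[b[0]+s,b[1],.088]])[0].astype(int); o.append((u,v,im[v-3:v+4,u-3:u+4].reshape(-1,3).mean(0).round()))
    print(i+1,o)
E
```

```text
[ 0.4379 -0.2722  0.2269] [-0.0914 -0.6119  0.2425]
wrist 0.79 204 249 272 108 119
wrist 0.57 207 249 272 78 89
wrist 0.55 160 227 251 159 173
wrist 0.51 166 227 251 135 147
wrist base/off/on [[[251, 86], [229, 84], [270, 87]], [[252, 113], [230, 115], [270, 117]], [[252, 138], [231, 144], [269, 145]], [[252, 163], [232, 171], [269, 173]]]
side 0.56 54 239 243 262 273
side 0.36 584 280 302 262 300
side base/off/on [[[231, 248], [225, 240], [235, 240]], [[231, 253], [226, 246], [236, 245]], [[232, 258], [226, 251], [237, 250]], [[233, 264], [227, 257], [238, 256]]]
scene base/off/on [[[336, 184], [342, 177], [333, 173]], [[340, 181], [346, 174], [338, 170]], [[344, 178], [350, 171], [342, 167]], [[348, 175], [354, 169], [346, 165]]]
scene bin_1 0.97 [0.5948 0.2242 0.097 ]
scene bin_1 0.97 [0.2761 0.5684 0.097 ]
scene bin_1 0.87 [0.4263 0.5976 0.097 ]
scene bin_1 0.73 [0.6277 0.108  0.097 ]
scene jar_1 0.67 [0.628  0.1085 0.1   ]
scene jar_1 0.58 [0.5807 0.098  0.1   ]
scene vial_1 0.52 [0.5873 0.2093 0.1   ]
scene vial_1 0.46 [0.6572 0.2062 0.1   ]
scene wash_bottle 0.96 [0.6596 0.428
[... 151 characters left out ...]
.4328 0.097 ]
side jar_1 0.69 [0.6427 0.0838 0.1   ]
side jar_1 0.54 [0.5783 0.1124 0.1   ]
side vial_1 0.41 [0.5862 0.2161 0.1   ]
side wash_bottle 0.52 [0.6736 0.4277 0.    ]
fader_grip 0.97 [ 0.4457 -0.3017  0.072 ]
1 [(np.int64(228), np.int64(83), array([172., 176., 187.])), (np.int64(269), np.int64(86), array([136., 134., 140.]))]
2 [(np.int64(229), np.int64(114), array([149., 152., 162.])), (np.int64(268), np.int64(116), array([133., 130., 136.]))]
3 [(np.int64(229), np.int64(142), array([115., 114., 120.])), (np.int64(268), np.int64(144), array([179., 183., 195.]))]
4 [(np.int64(230), np.int64(170), array([114., 112., 117.])), (np.int64(267), np.int64(172), array([107., 110., 117.]))]
```

```bash
python3 -c "
from workcell import bot
print(bot.finish_job())"
```

```text
the job is handed in; nothing more can be done
None
```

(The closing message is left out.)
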